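Tap a swollen sliding lid loose and open the tasting-set case

TASK

The sliding lid of the pine tasting-set case has swollen fast in its grooves. Pick up the small mallet and walk the lid out towards the front with light taps on the inner side of its pull batten, turn about at the left and the right end, until both sides have come loose; keep your fingers off the lid until then and never strike hard, for the batten is only glued on. Then stand the mallet back on the counter, head down, and draw the lid by its batten about half way open, leaving it in its grooves and everything else where it is.

Things in the scene. Friction and masses are not known exactly. Their poses are not given: they have to be found in the camera images.
- mallet: small mallet, 150 g, standing on its head left or right of the case, handle up. Origin: centre of the head's underside. Head 74 mm long along its x (black rubber striking face at each end, 37 mm from the axis), 37 mm wide (y), 44 mm high; pale square handle 24 x 24 mm up to z = 124 mm. Pinched across the handle along its x axis it stays straight when it strikes
- mallet_grip (a point): point on the mallet's axis, 72 mm above its underside: a good place for the TCP on the handle (fingertips then clear the head, and the handle's top clears the palm)
- case: square pine case with brass corners on a thin rubber mat, fixed, 180 (x) x 172 (y) x 81 mm high. Origin: centre of its underside, at counter height. The lid slides out along its -x, roughly towards the robot; y to its left. Side lips, tops at z = 81 mm, cover |y| 70 to 86 mm; the lid runs under them and over the 62 mm high front wall
- lid: loose pine lid 168 (x) x 150 (y) x 8 mm, 180 g; origin: centre of its underside (62 mm over the counter), axes as the case's. Shut, its origin is at x = -7 mm of the case; it starts 1 to 2 mm forward of that, a little askew. Dark batten glued across it: 14 mm thick (x), 132 mm long (y), inner (back) face at x = -59 mm of the lid, top 97 mm over the counter
- batten_left (a point): point inside the batten, 57 mm left (+y) of its middle, 88 mm over the counter; strike the inner face 7 mm behind it. x = -73 mm in the case's frame, lid shut. A slow tap here moves this side alone: nearly free till it is about 3 mm out from shut, then stuck, giving way at some 14 to 18 N, and from about 8 mm out it slides with 1 to 2 N. Driving both sides at once takes over 25 N
- batten_right (a point): the same, 57 mm right of the batten's middle. The lid has 1 mm play at each edge: a side that gets 1 to 2 mm ahead wedges, then only the other side can move. Over 25 N from the mallet breaks the glued batten off: meet it at 30 mm/s or slower and stop as soon as the wrist feels some 15 to 18 N (a light tap, 1 to 2 mm of gain)
- batten_mid (a point): centre of the batten, 83.5 mm over the counter, x = -73 mm in the case's frame with the lid shut (+y is left). Once the lid is loose (both ends 10 mm or more out), pinch here along the lid's x, fingertips just above the board, whose top is 70 mm over the counter, and draw; half open is 80 mm, and a stop ends its way at 115 mm
- pump: white vacuum pump with a black knob, 52 mm across, 120 mm high, standing on the side of the case away from the mallet; origin under its centre; to be left alone
- glass_a: empty stemmed tasting glass, 65 mm across, 155 mm high, behind the case on the left; origin under its foot; to be left alone
- glass_b: tasting glass with some red in it, 66 mm across, 157 mm high, behind the case on the right; origin under its foot; to be left alone
- loose_stopper: brass and cork bottle stopper standing on its knob, 35 mm across, 58 mm high, in front of the case on the left; origin under its centre; to be left alone
- roll: white roll of labels, 61 mm across, 42 mm high, at the front on the right; origin under its centre; to be left alone

How it is judged (in metres and radians):
On the way, in this order (a step that is already met when the one before it is completed fails the run):
1. the mallet is picked up off the counter (height (world z) of mallet above 0.04 m), for 0.2 s.
2. both ends of the lid have been walked out 10 mm from shut, past their swollen part (x of each of batten_left, batten_right in the frame of case below -0.083 m), for 0.1 s.
3. the mallet stands on its head on the counter again, let go (height (world z) of mallet below 0.008 m and angle between mallet's own z axis and vertical below 0.15 rad and contact force between the fingers and mallet below 0.2 N), for 0.2 s.
At the end, for the whole second after the job is handed in: the lid is 55 to 105 mm open, at rest and level in its grooves; the mallet stands on its head on the counter, upright within 0.15 rad, let go and at rest (all of step 3 and x of batten_mid in the frame of case between -0.178 and -0.128 m and angle between lid's own z axis and vertical below 0.1 rad and linear speed of each of lid, mallet below 0.02 m/s and angle between the x axis of lid and the x axis of case, either way round below 0.15 rad); the robot touches nothing.
It fails at once if the batten is struck off: mallet on lid with more than 25 N (contact force between mallet and lid above 25 N).
It fails at once if the lid is handled with the fingers or arm while still fast (either end less than 7 mm out from shut) (x of any of batten_left, batten_right in the frame of case above -0.08 m and contact force between any of the fingers, the arm and lid above 1.5 N).
It fails at once if the lid leaves its grooves or is levered up (angle between lid's own z axis and vertical above 0.2 rad or x of batten_mid in the frame of case below -0.2 m).
It fails at once if the pump, a glass, the stopper or the label roll is pushed aside (30 mm) or tipped (distance of any of pump, glass_a, glass_b, loose_stopper, roll from where it was at the start of the episode above 0.03 m or angle between any of pump, glass_a, glass_b's own z axis and vertical above 0.3 rad).
It also fails if it takes over 72 s, if anything falls off the work surface, if the arm or the gripper's body presses on something with over 40 N, if the wrist force passes 120 N, or if a joint passes its speed limit or range.

ROBOT

A 6-joint arm with a two-finger parallel gripper is mounted at the origin on a cart in front of the work surface, level with it; the furniture and walls round the work are solid. World frame = base frame: x ahead of the robot, y to its left, z up, the work surface at z = 0. Lengths are in mm, angles in degrees, forces in N, time in s.
With the tool pointing down it reaches from about 300 to 850 mm from the base axis. Payload 4.2 kg.
Tool frame: the origin (TCP) lies between the finger pads, 19 mm behind the fingertips; this is the grasp point; z points along the fingers, y is the line along which they close (so a half turn about z gives the same grasp; the last joint's range is limited). The gripper opens to 91 mm and grips with 3 to 60 N. Pads are 32 mm wide; open, the fingers measure 118 mm over their backs; the gripper's body (76 mm by 178 mm) begins 60 mm behind the grasp point.
Start: joints at [-64.229, 18.312, 89.639, -0, 72.044, -1.146], TCP at [260.312, -512.717, 232.776] pointing down, gripper open.
Joint ranges: [-177.97, 177.97], [-48.28, 115.42], [12.27, 149.76], [-77.06, 257.06], [2.81, 150.46], [-146.56, 146.56]. Speed limits (degrees/s): [147.25, 147.25, 180, 180, 180, 180].

INTERFACE

Orientations are given as [roll, pitch, yaw] about the fixed x, y, z axes, in that order (R = Rz(yaw) Ry(pitch) Rx(roll)).
In Python, from workcell import env gives the robot as it stands.
- The arm moves only by the shell command python3 -m jog 'ROWS' [FORCE]. ROWS is a JSON object of lists of equal length, an entry for each row: "jaw": the finger opening in mm, from 0 to 91.2; "slide": the shift along the tool's x, y, z in units of 30 mm (1.0 is 30 mm), a list of three; "spin": the turn about the tool's z in units of 8 degrees (1.0 is 8 degrees). In form: {"jaw": [jaw, ...], "slide": [[dx, dy, dz], ...], "spin": [spin, ...]}. A call has 1 to 10 rows; each row shifts and turns the commanded pose from where the row before left it, along the tool's axes as they then stand; what a row does not reach is not made up. A row lasts 1/10 s, in which the tool goes at most 50 mm and 8.59 degrees, less where a joint would pass 70% of its speed; a pose out of reach is approached as far as the arm can. A call is refused whole if a number of a shift passes 1 or a number of a turn 1, either way. A call with a gripper value outside its range is refused whole. The fingers move at their own pace and stop on an object; FORCE is the grip in N (left out, the last holds). Time passes only in rows, so rows that do not move let the fingers close. It gives the time, the measured TCP pose, the force, the opening and the grip force at its end, in the units of the state.
- env.state(): the state, without advancing time (a new reading comes with each control period).
- env.grab_frame(name): name is "scene" or "top" or "wrist"; returns the picture (384x512x3 uint8, red, green, blue); there is no depth.
- env.camera_model(name): a dict with "fx", "fy", "cx", "cy" (pixels), "camera_from_world" (4x4, takes a point from world to camera coordinates). Camera axes: x right, y up, looking along -z (the intrinsics and any distortion apply to the point x, -y, -z); pixel columns grow to the right and rows downward; lengths in mm; the calibration is good to about 2 mm. A picture is of the moment at which its call begins: read the wrist's pose just before it. camera_model takes no time and is no camera call; for the wrist camera it gives the pose at the moment of the call.
- env.job_done(): hands the job in; it is judged then, once.
The state is a dict: "time_s": time; "qpos": joint angles; "qvel": joint speeds; "effort": joint torques, N m; "ee_pos": TCP position; "ee_rot": TCP orientation; "force": force on the tool from outside, world axes, zero at the start; "torque": the same for the moment, N m; "gripper_width": finger opening in mm; "gripper_force": force on a finger pad.
Only numpy, scipy, OpenCV 4.12 (cv2) and the standard library are available. Lean on these libraries where they do the work, as an engineer would, in place of code of your own. Each camera call takes 0.05 s, during which the arm holds its last target. There are 200 camera calls.

## Working session

There is one attempt and no reset: what is moved stays moved. The work goes in short steps, Python scripts to look and compute and a shell command to move; the robot and the scene stay as the last step left them, time stands still between calls to the robot, and variables do not carry over. Pictures are saved under pics/ and viewed, at most 14 in all, crops included, and the job is handed in when it is done.

```bash
mkdir -p pics; ls; python3 - <<'E'
from workcell import env
import cv2,json
s=env.state();print({k:s[k] for k in('time_s','ee_pos','ee_rot','force','gripper_width')})
for n in("scene","top"):
    im=env.grab_frame(n);cv2.imwrite(f"pics/{n}0.png",cv2.resize(im[:,:,::-1],(800,600),interpolation=cv2.INTER_CUBIC))
    m=env.camera_model(n);print(n,m)
E
```

```text
pics
{'time_s': 0.0, 'ee_pos': array([ 260.07465381, -512.26080854,  231.92042426]), 'ee_rot': array([-1.79895866e+02, -1.08353956e-03,  2.69158817e+01]), 'force': array([-0.30520207, -0.77961692, -0.86902238]), 'gripper_width': 91.18213092882216}
scene {'fx': 353.4575749730223, 'fy': 353.4575749730223, 'cx': 251.34867242795804, 'cy': 190.91227718029472, 'camera_from_world': array([[-8.46750181e-01, -5.31989928e-01,  9.19912088e-04,
         4.20900095e+02],
       [ 3.28956667e-01, -5.22228542e-01,  7.86806750e-01,
        -2.76518260e+02],
       [-4.18092862e-01,  6.66531369e-01,  6.17198746e-01,
        -7.90395349e+02],
       [ 0.00000000e+00,  0.00000000e+00,  0.00000000e+00,
         1.00000000e+00]])}
top {'fx': 357.8136499384375, 'fy': 357.8136499384375, 'cx': 259.50406241373315, 'cy': 189.37257456524802, 'camera_from_world': array([[ 5.01508736e-03, -9.99987385e-01, -2.80305846e-04,
        -6.66593775e+01],
       [ 9.83003919e-01,  4.87847042e-03,  1.83519741e-01,
        -5.50563010e+02],
       [-1.83516059e-01, -1.19590928e-03,  9.83015985e-01,
        -1.11587418e+03],
       [ 0.00000000e+00,  0.00000000e+00,  0.00000000e+00,
         1.00000000e+00]])}
```

View pics/top0.png

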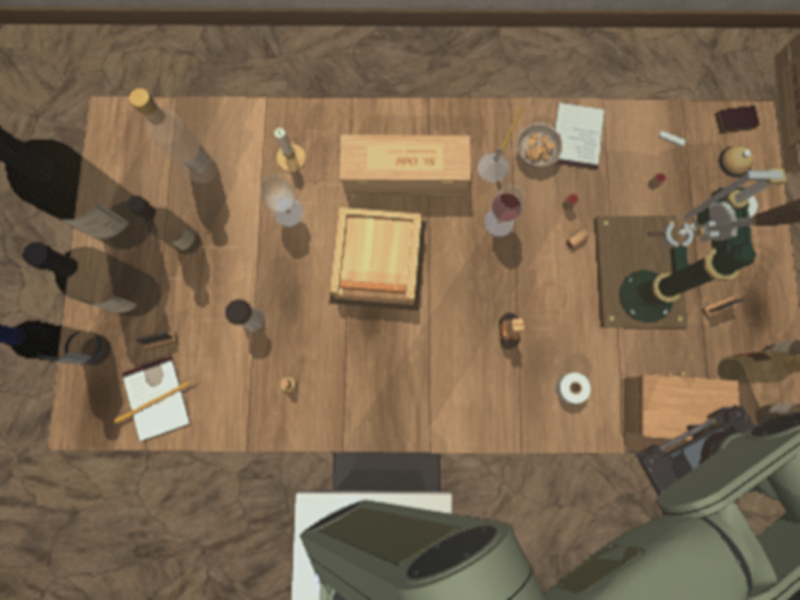

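View pics/scene0.png

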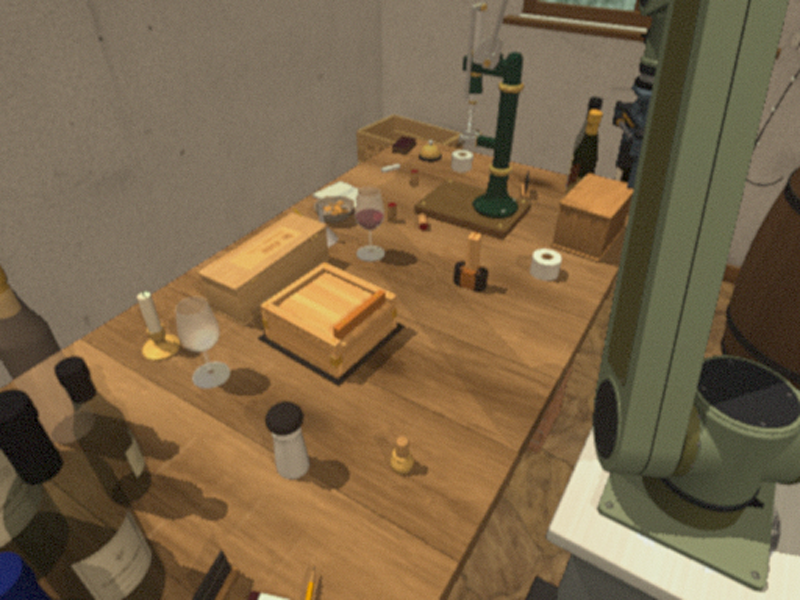

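The top view shows the case at about (377,258), the mallet to its right at (512,328), the pump on the left at (245,315), the stopper at (288,385) and the roll at (574,388). The scene view agrees. I'll enlarge the case and mallet.

```bash
python3 - <<'E'
from workcell import env
import cv2,numpy as np
a=env.grab_frame("top");b=env.grab_frame("scene")
def crop(im,x,y,w,h,s): 
    c=cv2.resize(im[y:y+h,x:x+w,::-1],None,fx=s,fy=s,interpolation=cv2.INTER_CUBIC)
    for i in range(0,w,10): cv2.putText(c,str(x+i),(i*s,8),0,.3,(255,255,255),1);cv2.line(c,(i*s,10),(i*s,14),(255,255,255),1)
    for i in range(0,h,10): cv2.putText(c,str(y+i),(0,i*s+4),0,.3,(255,255,255),1)
    return c
cv2.imwrite("pics/topc.png",crop(a,205,128,134,100,6))
cv2.imwrite("pics/scc.png",crop(b,160,145,160,100,5))
E
```

```text
(no output)
```

View pics/topc.png

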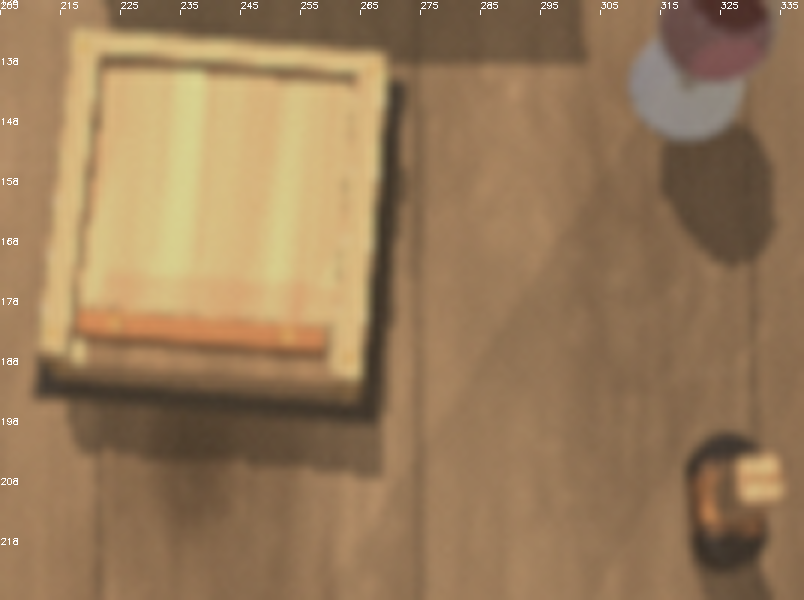

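View pics/scc.png

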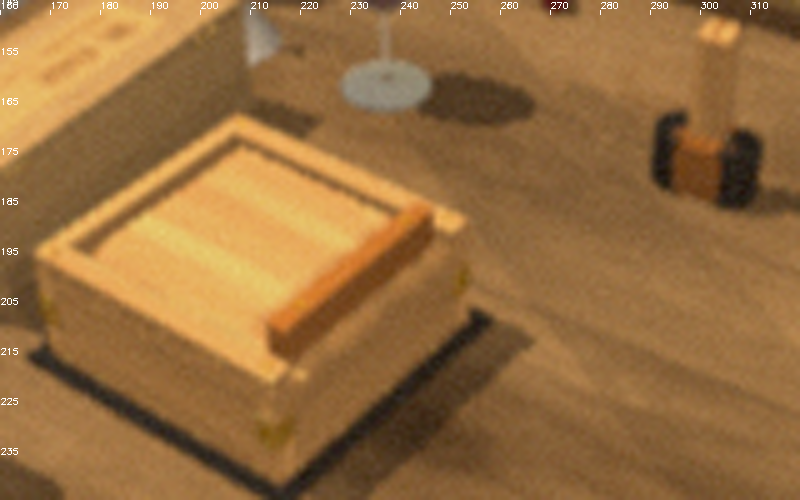

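```bash
cat > h.py <<'E'
from workcell import env
import numpy as np
from scipy.optimize import least_squares
def proj(cam,P,m=None):
    m=m or env.camera_model(cam);P=np.atleast_2d(P)
    c=(m['camera_from_world']@np.c_[P,np.ones(len(P))].T).T
    return np.c_[m['cx']+m['fx']*c[:,0]/-c[:,2],m['cy']-m['fy']*c[:,1]/-c[:,2]]
def place(p,L):
    x,y,a=p;c,s=np.cos(a),np.sin(a);L=np.atleast_2d(L).astype(float)
    return np.c_[x+c*L[:,0]-s*L[:,1],y+s*L[:,0]+c*L[:,1],L[:,2]]
def fit(obs,x0):
    f=lambda p:np.concatenate([(proj(c,place(p,l))[0]-uv) for c,l,uv in obs])
    r=least_squares(f,x0,loss='soft_l1');return r.x,r.fun.reshape(-1,2)
E
python3 - <<'E'
from h import *
np.set_printoptions(precision=2,suppress=True)
t=lambda u,v:np.array([u/6+205-.4,v/6+128-.4]); s=lambda u,v:np.array([u/5+160-.4,v/5+145-.4])
BL,BR,FL,FR=[90,86,81],[90,-86,81],[-90,86,81],[-90,-86,81]
obs=[("top",BL,t(75,30)),("top",BR,t(388,53)),("top",FL,t(42,355)),("top",FR,t(362,380)),
("scene",BL,s(38,253)),("scene",BR,s(240,115)),("scene",FR,s(465,218)),("scene",FL,s(290,378))]
for sel in(obs,obs[:4],obs[4:]):
    p,r=fit(sel,[600,0,0.]);print("case",p[:2],np.degrees(p[2]));
    if sel is obs: print(r)
c,_=fit(obs,[600,0,0.])
print("batten top corners scene",(proj("scene",place(c,[[-66,66,97],[-66,-66,97],[-80,66,97],[-80,-66,97]]))-[159.6,144.6])*5)
h=[[12,12,124],[12,-12,124],[-12,-12,124],[-12,12,124]]
obs=[("top",h[0],t(738,455)),("top",h[1],t(781,455)),("top",h[2],t(784,500)),("top",h[3],t(738,500)),("scene",[0,0,124],s(718,32)),
("top",[38,0,38],t(725,435)),("top",[-37,0,22],t(729,570))]
p,r=fit(obs,[500,-250,0.]);print("mallet",p[:2],np.degrees(p[2]));print(r)
for n,z,uv in(("pump",120,(238,312)),("roll",42,(575,388)),("stop",58,(290,383))):
    q,_=fit([("top",[0,0,z],np.array(uv)*.64)],[500,0,0]);print(n,q[:2])
E
```

```text
case [636.11  -3.81] -3.8044034414652135
[[-0.1   0.57]
 [ 0.2   0.32]
 [ 0.13  0.29]
 [ 0.77 -0.08]
 [-0.69 -0.09]
 [-0.39 -0.37]
 [ 1.42 -0.31]
 [-2.37  0.59]]
case [637.01  -2.99] -4.188636844401401
case [634.44  -5.2 ] -2.8347169316895657
batten top corners scene [[266.24 319.03]
 [417.76 196.51]
 [286.66 329.4 ]
 [437.45 205.22]]
mallet [ 483.   -281.41] 1.6591021870138982
[[-0.5   0.09]
 [ 0.24 -0.1 ]
 [ 0.24  0.27]
 [-0.04  0.46]
 [-0.04 -0.74]
 [-0.01 -0.72]
 [-0.24  0.09]]
pump [504.41 262.59]
roll [ 363.1  -410.75]
stop [369.81 167.94]
```

```bash
cat >> h.py <<'E'
CASE=np.array([637.,-3.,np.radians(-4.0)])
def to(xyz,yaw=None):
    s=env.state();p=np.array(s['ee_pos']);R=__import__('scipy.spatial.transform',fromlist=['Rotation']).Rotation.from_euler('xyz',s['ee_rot'],degrees=True).as_matrix()
    print('t',round(s['time_s'],2),'p',p.round(1),'rot',np.round(s['ee_rot'],1),'F',np.round(s['force'],1),'w',round(s['gripper_width'],1))
    print('units',(R.T@(np.array(xyz)-p)/30).round(2),'spin',None if yaw is None else round((s['ee_rot'][2]-yaw)/8,2))
E
python3 -m jog '{"jaw":[91,91,91,91,91,91,91,91,91,91],"slide":[[1,-0.35,0.2],[1,-0.35,0.2],[1,-0.35,0.2],[1,-0.35,0.2],[1,-0.35,0.2],[1,-0.35,0.2],[1,-0.35,0.2],[1,-0.35,0.2],[1,-0.35,0.2],[1,-0.35,0.2]],"spin":[0,0,0,0,0,0,0,0,0,0]}' 25
python3 -m jog '{"jaw":[91,91,91,91,91,91,91,91,91,91],"slide":[[0,0,0],[0,0,0],[0,0,0],[0,0,0],[0,0,0],[0,0,0],[0,0,0],[0,0,0],[0,0,0],[0,0,0]],"spin":[-0.9,-0.9,-0.9,-0.9,-0.9,-0.9,-0.9,-0.9,-0.9,0]}'
python3 - <<'E'
from h import *
import cv2
to([483,-281,72],91.7)
m=env.camera_model("wrist")
im=env.grab_frame("wrist");cv2.imwrite("pics/w1.png",im[:,:,::-1])
print(proj("wrist",place([483,-281.4,.029],[[12,12,124],[12,-12,124],[-12,-12,124],[-12,12,124]]),m))
E
```

```text
time_s: 1.2
ee_pos: [481.0, -282.2, 172.4]
ee_rot: [-180.0, 0.0, 26.9]
force: [0.4, -0.1, 0.1]
gripper_width: 91.1
gripper_force: 0.0
time_s: 2.2
ee_pos: [480.2, -283.2, 172.6]
ee_rot: [-180.0, -0.0, 91.7]
force: [0.2, 0.4, -0.3]
gripper_width: 91.1
gripper_force: 0.0
t 2.2 p [ 480.2 -283.2  172.6] rot [-180.    -0.    91.7] F [ 0.2  0.4 -0.3] w 91.1
units [0.07 0.1  3.35] spin 0.0
[[280.67819279 197.14773643]
 [280.10204901 228.52910343]
 [247.51710588 228.51041434]
 [247.15595049 197.13283653]]
```

View pics/w1.png

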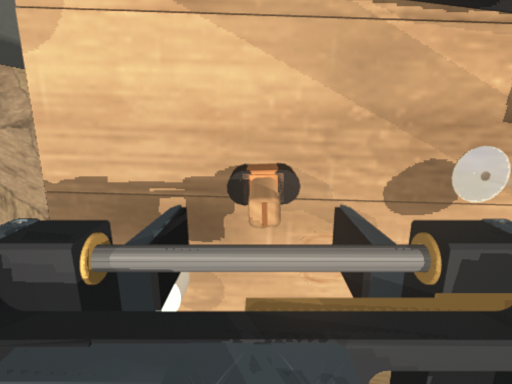

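The wrist view shows the handle top at columns 248–280, bottom row about 227. That matches the prediction, and the head is square to the jaws. I'll descend and grip.

```bash
python3 -m jog '{"jaw":[91,91,91,91,91,91,91,91,91,91],"slide":[[0.07,0.1,0.5],[0,0,0.5],[0,0,0.5],[0,0,0.5],[0,0,0.5],[0,0,0.5],[0,0,0.35],[0,0,0],[0,0,0],[0,0,0]],"spin":[0,0,0,0,0,0,0,0,0,0]}' 35
python3 -m jog '{"jaw":[22,22,22,22,22,22,22,22,22,22],"slide":[[0,0,0],[0,0,0],[0,0,0],[0,0,0],[0,0,0],[0,0,0],[0,0,0],[0,0,0],[0,0,0],[0,0,0]],"spin":[0,0,0,0,0,0,0,0,0,0]}' 35
python3 - <<'E'
from h import *
to([483,-281,172])
E
```

```text
time_s: 3.25
ee_pos: [483.8, -281.4, 73.0]
ee_rot: [179.9, 0.1, 91.7]
force: [-0.1, -0.2, 0.3]
gripper_width: 91.0
gripper_force: 0.0
time_s: 4.25
ee_pos: [483.2, -281.1, 72.2]
ee_rot: [-180.0, 0.0, 91.7]
force: [0.1, 0.2, 0.3]
gripper_width: 23.7
gripper_force: 35.0
t 4.25 p [ 483.2 -281.1   72.2] rot [-180.     0.    91.7] F [0.1 0.2 0.3] w 23.7
units [ 0.   -0.01 -3.33] spin None
```

```bash
python3 -m jog '{"jaw":[22,22,22,22,22,22],"slide":[[0,0,-0.4],[0,0,-0.8],[0,0,-0.9],[0,0,-0.9],[0,0,-0.9],[0,0,0]],"spin":[0,0,0,0.35,0.36,0]}'
python3 -m jog '{"jaw":[22,22,22,22,22,22,22,22,22,22],"slide":[[0.4,0.2,0],[0.95,0.45,0],[0.95,0.45,0],[0.95,0.45,0],[0.95,0.45,0],[0.95,0.45,0],[0.95,0.45,0],[0.95,0.45,0],[0.7,0.4,0],[0,0,0]],"spin":[0,0,0,0,0,0,0,0,0,0]}'
python3 - <<'E'
from h import *
import cv2
to(place(CASE,[-20,-55,156])[0],86)
im=env.grab_frame("wrist");cv2.imwrite("pics/w2.png",im[:,:,::-1])
m=env.camera_model("wrist")
print(proj("wrist",place(CASE,[[-67.5,66,97],[-67.5,-66,97],[-81.5,66,97],[-81.5,-66,97],[90,-86,81],[90,86,81],[-90,-86,81]]),m).round(0))
E
```

```text
time_s: 4.85
ee_pos: [485.3, -282.3, 193.8]
ee_rot: [179.5, 0.2, 86.0]
force: [1.5, -0.4, -1.4]
gripper_width: 24.2
gripper_force: 35.0
time_s: 5.85
ee_pos: [612.1, -53.1, 186.9]
ee_rot: [-179.8, -0.1, 86.3]
force: [0.2, -0.7, -1.6]
gripper_width: 23.9
gripper_force: 35.0
t 5.85 p [612.1 -53.1 186.9] rot [-1.798e+02 -1.000e-01  8.630e+01] F [ 0.2 -0.7 -1.6] w 23.9
units [-0.11  0.05  1.03] spin 0.03
[[202.  49.]
 [209. 213.]
 [183.  49.]
 [193. 213.]
 [379. 228.]
 [402.  27.]
 [189. 228.]]
```

View pics/w2.png

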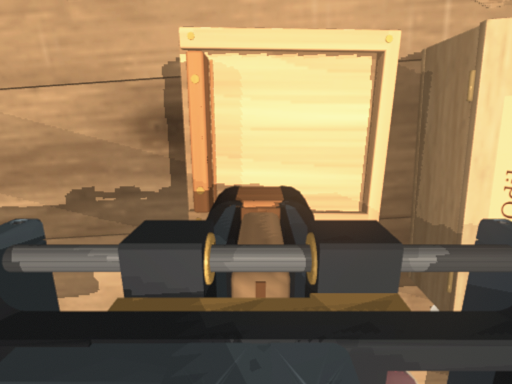

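The batten's inner top edge runs from about (207,52), the case's back left corner is at (400,31), and the mallet hangs straight in the hand, all within 2–3 mm of the fit. I'll go down behind the right end and approach.

```bash
cat > chk.py <<'E'
# exit 1 when the case-x force on the tool exceeds the limit (arg) 
import sys;from h import *
s=env.state();F=np.array(s['force']);c,sn=np.cos(CASE[2]),np.sin(CASE[2])
f=F[0]*c+F[1]*sn;d=np.array(s['ee_pos'])[:2]-CASE[:2]
print('t %.2f Fx %.1f Fy %.1f Fz %.1f  case X %.2f Y %.2f z %.1f yaw %.2f w %.1f'%(s['time_s'],f,-F[0]*sn+F[1]*c,F[2],d[0]*c+d[1]*sn,-d[0]*sn+d[1]*c,s['ee_pos'][2],s['ee_rot'][2],s['gripper_width']))
sys.exit(abs(f)>float(sys.argv[1]))
E
python3 -m jog '{"jaw":[22,22,22,22,22],"slide":[[-0.11,0.05,0.33],[0,0,0.4],[0,0,0.3],[0,0,0],[0,0,0]],"spin":[0.03,0,0,0,0]}' >/dev/null; python3 chk.py 5 &&
python3 -m jog '{"jaw":[22,22,22],"slide":[[0,-0.08,0],[0,-0.08,0],[0,-0.05,0]],"spin":[0,0,0]}' >/dev/null && python3 chk.py 4 &&
python3 -m jog '{"jaw":[22,22],"slide":[[0,-0.04,0],[0,0,0]],"spin":[0,0]}'>/dev/null && python3 chk.py 4 &&
python3 -m jog '{"jaw":[22,22],"slide":[[0,-0.04,0],[0,0,0]],"spin":[0,0]}'>/dev/null && python3 chk.py 4 &&
python3 -m jog '{"jaw":[22,22],"slide":[[0,-0.04,0],[0,0,0]],"spin":[0,0]}'>/dev/null && python3 chk.py 4 &&
python3 -m jog '{"jaw":[22,22],"slide":[[0,-0.04,0],[0,0,0]],"spin":[0,0]}'>/dev/null && python3 chk.py 4
```

```text
t 6.40 Fx -0.1 Fy 0.3 Fz -1.1  case X -20.46 Y -59.33 z 157.9 yaw 85.75 w 24.0False
```

```bash
sed -i 's/sys.exit(abs(f)>float(sys.argv\[1\]))/sys.exit(int(abs(f)>float(sys.argv[1])))/' chk.py
python3 -m jog '{"jaw":[22,22,22,22],"slide":[[0.13,-0.08,0.06],[0,-0.08,0],[0,-0.05,0],[0,0,0]],"spin":[0,0,0,0]}' >/dev/null && python3 chk.py 4 &&
python3 -m jog '{"jaw":[22,22],"slide":[[0,-0.04,0],[0,0,0]],"spin":[0,0]}'>/dev/null && python3 chk.py 4 &&
python3 -m jog '{"jaw":[22,22],"slide":[[0,-0.04,0],[0,0,0]],"spin":[0,0]}'>/dev/null && python3 chk.py 4 &&
python3 -m jog '{"jaw":[22,22],"slide":[[0,-0.04,0],[0,0,0]],"spin":[0,0]}'>/dev/null && python3 chk.py 4 &&
python3 -m jog '{"jaw":[22,22],"slide":[[0,-0.04,0],[0,0,0]],"spin":[0,0]}'>/dev/null && python3 chk.py 4
```

```text
t 6.80 Fx 0.4 Fy -0.0 Fz -1.4  case X -26.66 Y -54.86 z 156.9 yaw 85.81 w 23.8
t 7.00 Fx 0.7 Fy 0.6 Fz -1.8  case X -27.73 Y -54.93 z 156.6 yaw 85.80 w 24.0
t 7.20 Fx 1.6 Fy 0.9 Fz -1.5  case X -28.97 Y -54.97 z 156.5 yaw 85.80 w 23.8
t 7.40 Fx 1.0 Fy 0.8 Fz -1.3  case X -30.05 Y -54.94 z 156.6 yaw 85.80 w 23.8
t 7.60 Fx -0.1 Fy -0.6 Fz -2.3  case X -31.28 Y -54.88 z 156.6 yaw 85.80 w 23.9
```

```bash

python3 -m jog '{"jaw":[22,22],"slide":[[0,-0.04,0],[0,0,0]],"spin":[0,0]}'>/dev/null && python3 chk.py 4 &&
python3 -m jog '{"jaw":[22,22],"slide":[[0,-0.04,0],[0,0,0]],"spin":[0,0]}'>/dev/null && python3 chk.py 4 &&
python3 -m jog '{"jaw":[22,22],"slide":[[0,-0.03,0],[0,0,0]],"spin":[0,0]}'>/dev/null && python3 chk.py 4 &&
python3 -m jog '{"jaw":[22,22],"slide":[[0,-0.03,0],[0,0,0]],"spin":[0,0]}'>/dev/null && python3 chk.py 4 &&
python3 -m jog '{"jaw":[22,22],"slide":[[0,-0.03,0],[0,0,0]],"spin":[0,0]}'>/dev/null && python3 chk.py 4
```

```text
t 7.80 Fx 0.5 Fy -0.3 Fz -2.1  case X -32.26 Y -54.92 z 156.6 yaw 85.80 w 24.0
t 8.00 Fx 4.6 Fy -0.0 Fz -3.7  case X -32.56 Y -54.91 z 156.7 yaw 85.80 w 24.0
```

```bash

python3 -m jog '{"jaw":[22,22],"slide":[[0,-0.03,0],[0,0,0]],"spin":[0,0]}'>/dev/null && python3 chk.py 12 &&
python3 -m jog '{"jaw":[22,22],"slide":[[0,-0.03,0],[0,0,0]],"spin":[0,0]}'>/dev/null && python3 chk.py 12 &&
python3 -m jog '{"jaw":[22,22],"slide":[[0,-0.02,0],[0,0,0]],"spin":[0,0]}'>/dev/null && python3 chk.py 12 &&
python3 -m jog '{"jaw":[22,22],"slide":[[0,-0.02,0],[0,0,0]],"spin":[0,0]}'>/dev/null && python3 chk.py 12 &&
python3 -m jog '{"jaw":[22,22],"slide":[[0,-0.02,0],[0,0,0]],"spin":[0,0]}'>/dev/null && python3 chk.py 12
```

```text
t 8.20 Fx 5.4 Fy 0.9 Fz -4.7  case X -32.76 Y -54.97 z 156.9 yaw 85.80 w 24.3
t 8.40 Fx 7.6 Fy -0.2 Fz -5.5  case X -32.95 Y -54.97 z 157.0 yaw 85.79 w 23.8
t 8.60 Fx 7.4 Fy 0.8 Fz -5.4  case X -33.05 Y -54.94 z 157.1 yaw 85.79 w 24.2
t 8.80 Fx 9.3 Fy 0.1 Fz -5.3  case X -33.17 Y -54.90 z 157.2 yaw 85.79 w 23.8
t 9.00 Fx 9.5 Fy -0.1 Fz -5.9  case X -33.28 Y -54.91 z 157.3 yaw 85.79 w 23.6
```

```bash

python3 -m jog '{"jaw":[22,22],"slide":[[0,-0.03,0],[0,0,0]],"spin":[0,0]}'>/dev/null && python3 chk.py 14 &&
python3 -m jog '{"jaw":[22,22],"slide":[[0,-0.03,0],[0,0,0]],"spin":[0,0]}'>/dev/null && python3 chk.py 14 &&
python3 -m jog '{"jaw":[22,22],"slide":[[0,-0.03,0],[0,0,0]],"spin":[0,0]}'>/dev/null && python3 chk.py 14 &&
python3 -m jog '{"jaw":[22,22],"slide":[[0,-0.03,0],[0,0,0]],"spin":[0,0]}'>/dev/null && python3 chk.py 14 &&
python3 -m jog '{"jaw":[22,22],"slide":[[0,-0.03,0],[0,0,0]],"spin":[0,0]}'>/dev/null && python3 chk.py 14
```

```text
t 9.20 Fx 11.0 Fy 0.7 Fz -5.5  case X -33.43 Y -54.89 z 157.5 yaw 85.79 w 24.2
t 9.40 Fx 12.7 Fy -0.2 Fz -7.7  case X -33.62 Y -54.87 z 157.7 yaw 85.79 w 24.3
t 9.60 Fx 13.6 Fy 1.0 Fz -7.0  case X -33.89 Y -54.82 z 157.8 yaw 85.78 w 24.0
t 9.80 Fx 13.7 Fy 0.6 Fz -7.7  case X -34.03 Y -54.76 z 157.9 yaw 85.78 w 24.0
t 10.00 Fx 15.5 Fy 0.9 Fz -8.5  case X -34.24 Y -54.75 z 158.1 yaw 85.78 w 23.6
```

```bash

python3 -m jog '{"jaw":[22,22],"slide":[[0,-0.03,0],[0,0,0]],"spin":[0,0]}'>/dev/null && python3 chk.py 17 &&
python3 -m jog '{"jaw":[22,22],"slide":[[0,-0.03,0],[0,0,0]],"spin":[0,0]}'>/dev/null && python3 chk.py 17 &&
python3 -m jog '{"jaw":[22,22],"slide":[[0,-0.03,0],[0,0,0]],"spin":[0,0]}'>/dev/null && python3 chk.py 17
```

```text
t 10.20 Fx 17.1 Fy 0.0 Fz -8.4  case X -34.50 Y -54.74 z 158.2 yaw 85.77 w 23.8
```

```bash
python3 - <<'E'
from h import *
import cv2
to([0,0,0])
im=env.grab_frame("wrist");cv2.imwrite("pics/w3.png",im[:,:,::-1])
m=env.camera_model("wrist")
print(proj("wrist",place(CASE,[[-67.5,66,97],[-67.5,-66,97],[-81.5,66,97],[90,86,81],[-90,86,81]]),m).round(1))
E
```

```text
t 10.2 p [598.8 -55.2 158.2] rot [178.8  -0.   85.8] F [17.1 -1.1 -8.4] w 23.8
units [  0.36 -20.14   4.87] spin None
[[207.4  37.4]
 [215.9 224.2]
 [186.3  37.4]
 [432.   12.4]
 [177.3  12. ]]
```

View pics/w3.png

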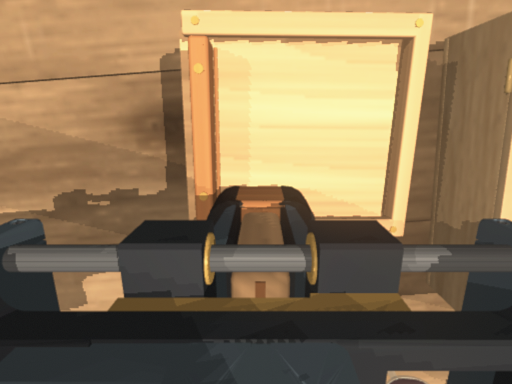

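The batten's inner edge is at about (211,38) at the left end and (214,190) near the mallet. The left end is still near 1.5 mm out and the right end is further out, so I'll switch to the left.

```bash
cat > chk.py <<'E'
# exit 1 when the case-x force on the tool exceeds the limit (arg); out = face position as mm of lid travel
import sys;from h import *
s=env.state();F=np.array(s['force']);c,sn=np.cos(CASE[2]),np.sin(CASE[2])
f=F[0]*c+F[1]*sn;d=np.array(s['ee_pos'])[:2]-CASE[:2];X=d[0]*c+d[1]*sn
tilt=(180-s['ee_rot'][0]+180)%360-180
print('t %.2f Fx %.1f Fz %.1f X %.2f Y %.2f z %.1f tilt %.2f yaw %.2f out %.2f'%(s['time_s'],f,F[2],X,-d[0]*sn+d[1]*c,s['ee_pos'][2],tilt,s['ee_rot'][2],-(X-37+66*np.sin(np.radians(tilt)))-66))
sys.exit(int(abs(f)>float(sys.argv[1])))
E
python3 -m jog '{"jaw":[22,22,22],"slide":[[0,0.1,0],[0,0.2,0],[0,0.3,0]],"spin":[0,0,0]}'>/dev/null; python3 chk.py 99 
python3 -m jog '{"jaw":[22,22,22,22,22,22],"slide":[[0.67,0,0],[0.8,0,0],[0.8,0,0],[0.8,0,0],[0.6,0,0],[0,0,0]],"spin":[0,0,0,0,0,0]}'>/dev/null; python3 chk.py 5 &&
python3 -m jog '{"jaw":[22,22,22],"slide":[[0,-0.08,0],[0,-0.04,0],[0,0,0]],"spin":[0,0,0]}'>/dev/null && python3 chk.py 4 &&
python3 -m jog '{"jaw":[22,22],"slide":[[0,-0.04,0],[0,0,0]],"spin":[0,0]}'>/dev/null && python3 chk.py 4 &&
python3 -m jog '{"jaw":[22,22],"slide":[[0,-0.04,0],[0,0,0]],"spin":[0,0]}'>/dev/null && python3 chk.py 4
```

```text
t 10.55 Fx -0.3 Fz -0.6 X -25.91 Y -54.98 z 156.3 tilt -0.22 yaw 85.80 out -2.83
t 11.15 Fx -0.0 Fz -1.8 X -24.85 Y 57.07 z 156.2 tilt -0.10 yaw 85.94 out -4.03
t 11.45 Fx 1.1 Fz -0.5 X -28.20 Y 54.16 z 156.5 tilt -0.03 yaw 85.74 out -0.77
t 11.65 Fx 0.2 Fz -1.4 X -29.20 Y 54.62 z 156.6 tilt -0.01 yaw 85.76 out 0.21
t 11.85 Fx 0.3 Fz -1.9 X -30.41 Y 55.03 z 156.6 tilt -0.01 yaw 85.79 out 1.42
```

```bash

python3 -m jog '{"jaw":[22],"slide":[[0,-0.04,0]],"spin":[0]}'>/dev/null && python3 chk.py 3 &&
python3 -m jog '{"jaw":[22],"slide":[[0,-0.04,0]],"spin":[0]}'>/dev/null && python3 chk.py 3 &&
python3 -m jog '{"jaw":[22],"slide":[[0,-0.04,0]],"spin":[0]}'>/dev/null && python3 chk.py 3 &&
python3 -m jog '{"jaw":[22],"slide":[[0,-0.04,0]],"spin":[0]}'>/dev/null && python3 chk.py 3 &&
python3 -m jog '{"jaw":[22],"slide":[[0,-0.04,0]],"spin":[0]}'>/dev/null && python3 chk.py 3
python3 -m jog '{"jaw":[22],"slide":[[0,-0.05,0]],"spin":[0]}'>/dev/null && python3 chk.py 9 &&
python3 -m jog '{"jaw":[22],"slide":[[0,-0.05,0]],"spin":[0]}'>/dev/null && python3 chk.py 9 &&
python3 -m jog '{"jaw":[22],"slide":[[0,-0.05,0]],"spin":[0]}'>/dev/null && python3 chk.py 9
```

```text
t 11.95 Fx 1.8 Fz -2.7 X -31.12 Y 55.11 z 156.6 tilt 0.05 yaw 85.80 out 2.06
t 12.05 Fx 4.1 Fz -3.9 X -31.42 Y 55.09 z 156.7 tilt 0.20 yaw 85.82 out 2.19
t 12.15 Fx 7.3 Fz -4.8 X -31.77 Y 55.03 z 156.9 tilt 0.36 yaw 85.82 out 2.35
t 12.25 Fx 9.2 Fz -5.9 X -32.06 Y 54.99 z 157.2 tilt 0.54 yaw 85.83 out 2.44
```

```bash

python3 -m jog '{"jaw":[22],"slide":[[0,-0.05,0]],"spin":[0]}'>/dev/null && python3 chk.py 13 &&
python3 -m jog '{"jaw":[22],"slide":[[0,-0.04,0]],"spin":[0]}'>/dev/null && python3 chk.py 13 &&
python3 -m jog '{"jaw":[22],"slide":[[0,-0.04,0]],"spin":[0]}'>/dev/null && python3 chk.py 13 &&
python3 -m jog '{"jaw":[22],"slide":[[0,-0.04,0]],"spin":[0]}'>/dev/null && python3 chk.py 13 &&
python3 -m jog '{"jaw":[22],"slide":[[0,-0.04,0]],"spin":[0]}'>/dev/null && python3 chk.py 13
python3 -m jog '{"jaw":[22],"slide":[[0,0,0]],"spin":[0]}'>/dev/null;  python3 chk.py 13
```

```text
t 12.35 Fx 11.0 Fz -6.2 X -32.32 Y 54.96 z 157.5 tilt 0.72 yaw 85.84 out 2.50
t 12.45 Fx 13.0 Fz -7.3 X -32.54 Y 54.94 z 157.7 tilt 0.85 yaw 85.84 out 2.56
t 12.55 Fx 14.2 Fz -8.4 X -32.75 Y 54.93 z 157.9 tilt 0.99 yaw 85.84 out 2.60
t 12.65 Fx 13.8 Fz -8.3 X -32.73 Y 54.93 z 158.0 tilt 0.99 yaw 85.84 out 2.59
```

```bash

python3 -m jog '{"jaw":[22],"slide":[[0,-0.04,0]],"spin":[0]}'>/dev/null && python3 chk.py 16.5 &&
python3 -m jog '{"jaw":[22],"slide":[[0,-0.03,0]],"spin":[0]}'>/dev/null && python3 chk.py 16.5 &&
python3 -m jog '{"jaw":[22],"slide":[[0,-0.03,0]],"spin":[0]}'>/dev/null && python3 chk.py 16.5 &&
python3 -m jog '{"jaw":[22],"slide":[[0,-0.03,0]],"spin":[0]}'>/dev/null && python3 chk.py 16.5 &&
python3 -m jog '{"jaw":[22],"slide":[[0,-0.03,0]],"spin":[0]}'>/dev/null && python3 chk.py 16.5
python3 -m jog '{"jaw":[22],"slide":[[0,0,0]],"spin":[0]}'>/dev/null;  python3 chk.py 13
```

```text
t 12.75 Fx 16.5 Fz -8.8 X -33.07 Y 54.90 z 158.0 tilt 1.10 yaw 85.85 out 2.80
t 12.85 Fx 16.7 Fz -9.1 X -33.29 Y 54.85 z 158.2 tilt 1.20 yaw 85.85 out 2.90
t 12.95 Fx 16.4 Fz -10.0 X -33.25 Y 54.85 z 158.2 tilt 1.21 yaw 85.85 out 2.86
```

```bash

python3 -m jog '{"jaw":[22],"slide":[[0,-0.03,0.03]],"spin":[0]}'>/dev/null && python3 chk.py 18 &&
python3 -m jog '{"jaw":[22],"slide":[[0,-0.03,0.03]],"spin":[0]}'>/dev/null && python3 chk.py 18 &&
python3 -m jog '{"jaw":[22],"slide":[[0,-0.03,0.02]],"spin":[0]}'>/dev/null && python3 chk.py 18 &&
python3 -m jog '{"jaw":[22],"slide":[[0,-0.03,0]],"spin":[0]}'>/dev/null && python3 chk.py 18 &&
python3 -m jog '{"jaw":[22],"slide":[[0,-0.03,0]],"spin":[0]}'>/dev/null && python3 chk.py 18
python3 -m jog '{"jaw":[22],"slide":[[0,0,0]],"spin":[0]}'>/dev/null;  python3 chk.py 13
```

```text
t 13.05 Fx 18.1 Fz -4.7 X -33.74 Y 54.76 z 157.5 tilt 1.26 yaw 85.86 out 3.29
t 13.15 Fx 16.8 Fz -9.2 X -33.73 Y 54.75 z 157.6 tilt 1.27 yaw 85.86 out 3.27
```

```bash

python3 -m jog '{"jaw":[22],"slide":[[0,-0.03,0.03]],"spin":[0]}'>/dev/null && python3 chk.py 18.7 &&
python3 -m jog '{"jaw":[22],"slide":[[0,-0.03,0.03]],"spin":[0]}'>/dev/null && python3 chk.py 18.7 &&
python3 -m jog '{"jaw":[22],"slide":[[0,-0.03,0.02]],"spin":[0]}'>/dev/null && python3 chk.py 18.7 &&
python3 -m jog '{"jaw":[22],"slide":[[0,-0.03,0]],"spin":[0]}'>/dev/null && python3 chk.py 18.7 &&
python3 -m jog '{"jaw":[22],"slide":[[0,-0.03,0]],"spin":[0]}'>/dev/null && python3 chk.py 18.7
python3 -m jog '{"jaw":[22],"slide":[[0,0,0]],"spin":[0]}'>/dev/null;  python3 chk.py 13
```

```text
t 13.25 Fx 16.9 Fz -2.3 X -33.84 Y 54.76 z 157.5 tilt 1.39 yaw 85.86 out 3.24
t 13.35 Fx 18.1 Fz 1.9 X -33.99 Y 54.77 z 157.5 tilt 1.51 yaw 85.87 out 3.24
t 13.45 Fx 19.9 Fz 2.5 X -34.16 Y 54.76 z 157.6 tilt 1.64 yaw 85.87 out 3.28
t 13.55 Fx 18.7 Fz -0.8 X -34.16 Y 54.74 z 157.6 tilt 1.64 yaw 85.87 out 3.27
```

```bash

python3 -m jog '{"jaw":[22,22,22],"slide":[[0,0.15,-0.1],[0,0.3,-0.06],[0,0.3,0]],"spin":[0,0,0]}'>/dev/null; python3 chk.py 99 
python3 -m jog '{"jaw":[22,22,22,22,22,22],"slide":[[-0.67,0,0],[-0.8,0,0],[-0.8,0,0],[-0.8,0,0],[-0.6,0,0],[0,-0.07,0]],"spin":[0,0,0,0,0,0]}'>/dev/null; python3 chk.py 5 &&
python3 -m jog '{"jaw":[22,22,22],"slide":[[0,-0.08,0],[0,0,0],[0,0,0]],"spin":[0,0,0]}'>/dev/null && python3 chk.py 4 &&
python3 -m jog '{"jaw":[22],"slide":[[0,-0.04,0]],"spin":[0]}'>/dev/null && python3 chk.py 4 &&
python3 -m jog '{"jaw":[22],"slide":[[0,-0.04,0]],"spin":[0]}'>/dev/null && python3 chk.py 4 &&
python3 -m jog '{"jaw":[22],"slide":[[0,-0.04,0]],"spin":[0]}'>/dev/null && python3 chk.py 4 &&
python3 -m jog '{"jaw":[22],"slide":[[0,-0.04,0]],"spin":[0]}'>/dev/null && python3 chk.py 4 &&
python3 -m jog '{"jaw":[22],"slide":[[0,-0.04,0]],"spin":[0]}'>/dev/null && python3 chk.py 4
```

```text
t 13.85 Fx 0.8 Fz -2.6 X -23.09 Y 55.20 z 158.2 tilt -0.10 yaw 85.79 out -5.80
t 14.45 Fx -0.4 Fz -1.7 X -25.56 Y -56.85 z 157.6 tilt -0.07 yaw 85.66 out -3.35
t 14.75 Fx 1.2 Fz -1.2 X -27.78 Y -53.97 z 158.1 tilt -0.01 yaw 85.86 out -1.21
t 14.85 Fx 0.0 Fz -1.9 X -28.74 Y -54.18 z 158.1 tilt 0.01 yaw 85.85 out -0.27
t 14.95 Fx 0.2 Fz -1.5 X -30.10 Y -54.44 z 158.1 tilt 0.00 yaw 85.84 out 1.10
t 15.05 Fx 0.6 Fz -1.6 X -31.37 Y -54.64 z 158.1 tilt 0.00 yaw 85.82 out 2.37
t 15.15 Fx 1.4 Fz -2.3 X -32.46 Y -54.76 z 158.1 tilt 0.02 yaw 85.81 out 3.43
t 15.25 Fx 3.2 Fz -3.7 X -32.74 Y -54.77 z 158.2 tilt 0.15 yaw 85.79 out 3.56
```

```bash

python3 -m jog '{"jaw":[22,22],"slide":[[0,-0.08,0.05],[0,-0.07,0.03]],"spin":[0,0]}'>/dev/null && python3 chk.py 12 &&
python3 -m jog '{"jaw":[22,22],"slide":[[0,-0.05,0.03],[0,-0.05,0.02]],"spin":[0,0]}'>/dev/null && python3 chk.py 14 &&
python3 -m jog '{"jaw":[22],"slide":[[0,-0.04,0.02]],"spin":[0]}'>/dev/null && python3 chk.py 16 &&
python3 -m jog '{"jaw":[22],"slide":[[0,-0.04,0.02]],"spin":[0]}'>/dev/null && python3 chk.py 16 &&
python3 -m jog '{"jaw":[22],"slide":[[0,-0.04,0.02]],"spin":[0]}'>/dev/null && python3 chk.py 16 &&
python3 -m jog '{"jaw":[22],"slide":[[0,-0.03,0.02]],"spin":[0]}'>/dev/null && python3 chk.py 16 &&
python3 -m jog '{"jaw":[22],"slide":[[0,-0.03,0.02]],"spin":[0]}'>/dev/null && python3 chk.py 16 &&
python3 -m jog '{"jaw":[22],"slide":[[0,-0.03,0.02]],"spin":[0]}'>/dev/null && python3 chk.py 16
```

```text
t 15.45 Fx 9.6 Fz 4.5 X -33.55 Y -54.88 z 158.0 tilt 0.73 yaw 85.78 out 3.71
t 15.65 Fx 12.7 Fz 5.2 X -34.07 Y -54.91 z 158.0 tilt 1.10 yaw 85.78 out 3.81
t 15.75 Fx 13.3 Fz 5.4 X -34.29 Y -54.93 z 158.0 tilt 1.25 yaw 85.78 out 3.85
t 15.85 Fx 13.8 Fz 6.9 X -34.48 Y -54.95 z 157.9 tilt 1.40 yaw 85.78 out 3.87
t 15.95 Fx 14.5 Fz 8.7 X -34.73 Y -54.97 z 157.9 tilt 1.54 yaw 85.78 out 3.96
t 16.05 Fx 15.8 Fz 7.3 X -34.87 Y -55.00 z 157.7 tilt 1.66 yaw 85.78 out 3.96
t 16.15 Fx 16.7 Fz 8.9 X -35.01 Y -55.06 z 157.5 tilt 1.77 yaw 85.77 out 3.98
```

```bash

python3 -m jog '{"jaw":[22],"slide":[[0,-0.02,-0.04]],"spin":[0]}'>/dev/null && python3 chk.py 18.7 &&
python3 -m jog '{"jaw":[22],"slide":[[0,-0.03,-0.04]],"spin":[0]}'>/dev/null && python3 chk.py 18.7 &&
python3 -m jog '{"jaw":[22],"slide":[[0,-0.03,-0.02]],"spin":[0]}'>/dev/null && python3 chk.py 18.7 &&
python3 -m jog '{"jaw":[22],"slide":[[0,-0.03,0]],"spin":[0]}'>/dev/null && python3 chk.py 18.7 &&
python3 -m jog '{"jaw":[22],"slide":[[0,-0.03,0]],"spin":[0]}'>/dev/null && python3 chk.py 18.7
```

```text
t 16.25 Fx 19.2 Fz -2.3 X -35.52 Y -54.94 z 157.6 tilt 1.77 yaw 85.77 out 4.49
```

```bash

python3 -m jog '{"jaw":[22],"slide":[[0,0,0]],"spin":[0]}'>/dev/null && python3 chk.py 18.7 &&
python3 -m jog '{"jaw":[22],"slide":[[0,-0.03,0.01]],"spin":[0]}'>/dev/null && python3 chk.py 18.7 &&
python3 -m jog '{"jaw":[22],"slide":[[0,-0.03,0.01]],"spin":[0]}'>/dev/null && python3 chk.py 18.7 &&
python3 -m jog '{"jaw":[22],"slide":[[0,-0.03,0.01]],"spin":[0]}'>/dev/null && python3 chk.py 18.7 &&
python3 -m jog '{"jaw":[22],"slide":[[0,-0.03,0.01]],"spin":[0]}'>/dev/null && python3 chk.py 18.7
```

```text
t 16.35 Fx 18.5 Fz 2.4 X -35.51 Y -54.86 z 157.5 tilt 1.75 yaw 85.77 out 4.49
t 16.45 Fx 19.4 Fz 3.5 X -35.63 Y -54.88 z 157.6 tilt 1.86 yaw 85.77 out 4.50
```

```bash

python3 -m jog '{"jaw":[22,22,22],"slide":[[0,0.15,-0.08],[0,0.3,-0.08],[0,0.3,0]],"spin":[0,0,0]}'>/dev/null; python3 chk.py 99 
python3 -m jog '{"jaw":[22,22,22,22,22,22],"slide":[[0.67,0,0],[0.8,0,0],[0.8,0,0],[0.8,0,0],[0.6,0,0],[0,0,0]],"spin":[0,0,0,0,0,0]}'>/dev/null; python3 chk.py 5 &&
python3 -m jog '{"jaw":[22,22],"slide":[[0,-0.07,0],[0,0,0]],"spin":[0,0]}'>/dev/null && python3 chk.py 4 &&
python3 -m jog '{"jaw":[22],"slide":[[0,-0.05,0]],"spin":[0]}'>/dev/null && python3 chk.py 3 &&
python3 -m jog '{"jaw":[22],"slide":[[0,-0.05,0]],"spin":[0]}'>/dev/null && python3 chk.py 3 &&
python3 -m jog '{"jaw":[22],"slide":[[0,-0.05,0]],"spin":[0]}'>/dev/null && python3 chk.py 3 
python3 -m jog '{"jaw":[22,22,22],"slide":[[0,-0.06,0.01],[0,-0.06,0.01],[0,-0.06,0.01]],"spin":[0,0,0]}'>/dev/null && python3 chk.py 12 &&
python3 -m jog '{"jaw":[22],"slide":[[0,-0.05,0.01]],"spin":[0]}'>/dev/null && python3 chk.py 12 &&
python3 -m jog '{"jaw":[22],"slide":[[0,-0.05,0.01]],"spin":[0]}'>/dev/null && python3 chk.py 12
```

```text
t 16.75 Fx -0.4 Fz -1.0 X -25.85 Y -55.05 z 157.1 tilt -0.09 yaw 85.80 out -3.05
t 17.35 Fx 0.8 Fz -2.0 X -25.78 Y 57.06 z 156.3 tilt -0.10 yaw 85.94 out -3.10
t 17.55 Fx 0.1 Fz -1.7 X -27.78 Y 54.23 z 156.6 tilt -0.06 yaw 85.76 out -1.15
t 17.65 Fx -0.4 Fz -1.4 X -28.78 Y 54.19 z 156.8 tilt -0.00 yaw 85.73 out -0.21
t 17.75 Fx 0.1 Fz -1.6 X -30.39 Y 54.37 z 156.8 tilt -0.01 yaw 85.74 out 1.40
t 17.85 Fx 2.5 Fz -2.8 X -31.59 Y 54.55 z 156.9 tilt 0.05 yaw 85.76 out 2.54
t 18.15 Fx 9.5 Fz -1.7 X -32.71 Y 54.66 z 157.4 tilt 0.68 yaw 85.83 out 2.92
t 18.25 Fx 11.2 Fz -2.5 X -32.98 Y 54.66 z 157.5 tilt 0.86 yaw 85.84 out 2.99
t 18.35 Fx 13.6 Fz -3.2 X -33.27 Y 54.66 z 157.6 tilt 1.03 yaw 85.85 out 3.08
```

```bash

python3 -m jog '{"jaw":[22],"slide":[[0,-0.05,0.015]],"spin":[0]}'>/dev/null && python3 chk.py 18 &&
python3 -m jog '{"jaw":[22],"slide":[[0,-0.03,0.01]],"spin":[0]}'>/dev/null && python3 chk.py 18 &&
python3 -m jog '{"jaw":[22],"slide":[[0,-0.03,0.01]],"spin":[0]}'>/dev/null && python3 chk.py 18 &&
python3 -m jog '{"jaw":[22],"slide":[[0,-0.03,0.01]],"spin":[0]}'>/dev/null && python3 chk.py 18 &&
python3 -m jog '{"jaw":[22],"slide":[[0,-0.03,0.01]],"spin":[0]}'>/dev/null && python3 chk.py 18 &&
python3 -m jog '{"jaw":[22],"slide":[[0,-0.03,0.01]],"spin":[0]}'>/dev/null && python3 chk.py 18 &&
python3 -m jog '{"jaw":[22],"slide":[[0,-0.03,0.01]],"spin":[0]}'>/dev/null && python3 chk.py 18
```

```text
t 18.45 Fx 15.4 Fz -1.9 X -33.55 Y 54.66 z 157.7 tilt 1.21 yaw 85.85 out 3.15
t 18.55 Fx 16.3 Fz -2.1 X -33.71 Y 54.69 z 157.8 tilt 1.32 yaw 85.85 out 3.19
t 18.65 Fx 16.7 Fz -0.8 X -33.89 Y 54.69 z 157.8 tilt 1.42 yaw 85.86 out 3.25
t 18.75 Fx 18.3 Fz -0.2 X -34.05 Y 54.69 z 157.9 tilt 1.53 yaw 85.86 out 3.29
```

```bash

python3 -m jog '{"jaw":[22],"slide":[[0,-0.025,0]],"spin":[0]}'>/dev/null && python3 chk.py 19.6 &&
python3 -m jog '{"jaw":[22],"slide":[[0,-0.025,0]],"spin":[0]}'>/dev/null && python3 chk.py 19.6 &&
python3 -m jog '{"jaw":[22],"slide":[[0,-0.025,0]],"spin":[0]}'>/dev/null && python3 chk.py 19.6 &&
python3 -m jog '{"jaw":[22],"slide":[[0,-0.025,0]],"spin":[0]}'>/dev/null && python3 chk.py 19.6 &&
python3 -m jog '{"jaw":[22],"slide":[[0,-0.02,0]],"spin":[0]}'>/dev/null && python3 chk.py 19.6
```

```text
t 18.85 Fx 18.0 Fz -2.0 X -34.26 Y 54.67 z 158.0 tilt 1.60 yaw 85.86 out 3.41
t 18.95 Fx 20.5 Fz -3.6 X -34.46 Y 54.65 z 158.1 tilt 1.68 yaw 85.87 out 3.53
```

```bash

python3 -m jog '{"jaw":[22,22],"slide":[[0,0,0],[0,0,0]],"spin":[0,0]}'>/dev/null && python3 chk.py 19.5 &&
python3 -m jog '{"jaw":[22],"slide":[[0,-0.02,0]],"spin":[0]}'>/dev/null && python3 chk.py 19.6 &&
python3 -m jog '{"jaw":[22],"slide":[[0,-0.02,0.01]],"spin":[0]}'>/dev/null && python3 chk.py 20 &&
python3 -m jog '{"jaw":[22],"slide":[[0,-0.02,0.01]],"spin":[0]}'>/dev/null && python3 chk.py 20 &&
python3 -m jog '{"jaw":[22],"slide":[[0,-0.02,0.01]],"spin":[0]}'>/dev/null && python3 chk.py 20 &&
python3 -m jog '{"jaw":[22],"slide":[[0,-0.02,0.01]],"spin":[0]}'>/dev/null && python3 chk.py 20 &&
python3 -m jog '{"jaw":[22],"slide":[[0,-0.02,0.01]],"spin":[0]}'>/dev/null && python3 chk.py 20
```

```text
t 19.15 Fx 19.5 Fz -3.7 X -34.47 Y 54.65 z 158.1 tilt 1.67 yaw 85.86 out 3.55
```

```bash

python3 -m jog '{"jaw":[22],"slide":[[0,-0.02,0.02]],"spin":[0]}'>/dev/null && python3 chk.py 21 &&
python3 -m jog '{"jaw":[22],"slide":[[0,-0.02,0.02]],"spin":[0]}'>/dev/null && python3 chk.py 21 &&
python3 -m jog '{"jaw":[22],"slide":[[0,-0.02,0.01]],"spin":[0]}'>/dev/null && python3 chk.py 21 &&
python3 -m jog '{"jaw":[22],"slide":[[0,-0.02,0.01]],"spin":[0]}'>/dev/null && python3 chk.py 21
```

```text
t 19.25 Fx 19.7 Fz 1.0 X -34.52 Y 54.63 z 158.0 tilt 1.75 yaw 85.87 out 3.50
t 19.35 Fx 20.7 Fz 3.1 X -34.60 Y 54.62 z 158.0 tilt 1.84 yaw 85.87 out 3.49
t 19.45 Fx 21.1 Fz 3.5 X -34.75 Y 54.63 z 158.1 tilt 1.92 yaw 85.88 out 3.55
```

```bash

python3 -m jog '{"jaw":[22,22,22],"slide":[[0,0.15,-0.08],[0,0.3,-0.08],[0,0.3,0]],"spin":[0,0,0]}'>/dev/null; python3 chk.py 99 
python3 -m jog '{"jaw":[22,22,22,22,22,22,22],"slide":[[-0.67,0,0],[-0.8,0,0],[-0.8,0,0],[-0.8,0,0],[-0.6,0,0],[0,0,0],[0,0,0]],"spin":[0,0,0,0,0,0,0]}'>/dev/null; python3 chk.py 5
python3 - <<'E'
from h import *
import cv2
im=env.grab_frame("wrist");m=env.camera_model("wrist");cv2.imwrite("pics/w4raw.png",im[:,:,::-1])
c=cv2.resize(im[0:240,160:480,::-1],None,fx=2.5,fy=2.5,interpolation=cv2.INTER_CUBIC);cv2.imwrite("pics/w4.png",c)
P=proj("wrist",place(CASE,[[-66,66,97],[-66,-30,97],[-80,66,97],[90,86,81],[-90,86,81],[-90,-86,81]]),m)
print(((P-[160,0])*2.5).round(1))
E
```

```text
t 19.75 Fx 0.2 Fz -1.3 X -25.36 Y 55.15 z 157.6 tilt -0.07 yaw 85.77 out -3.56
t 20.45 Fx -0.2 Fz -2.1 X -25.87 Y -54.74 z 157.0 tilt -0.06 yaw 85.74 out -3.06
[[ 96.3  95.3]
 [114.7 449. ]
 [ 43.6  95.6]
 [662.2  28.7]
 [ 18.5  32.1]
 [ 60.9 600.9]]
```

View pics/w4.png

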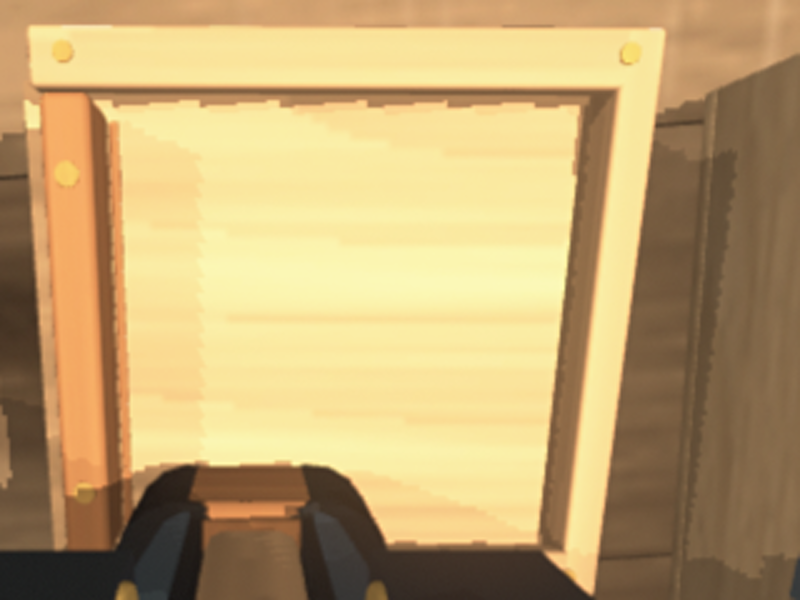

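The left lip's front corner shows at (30,28) and its back corner at (665,28). The batten top spans columns 43–92 at its left end and about 63–104 at row 490. The slopes suggest my case yaw is slightly off, so I'll fit the lines accurately.

```bash
cat > meas.py <<'E'
from h import *
import cv2
def back(uv,z,m):
    M=np.linalg.inv(m['camera_from_world']);uv=np.atleast_2d(uv)
    d=np.c_[(uv[:,0]-m['cx'])/m['fx'],-(uv[:,1]-m['cy'])/m['fy'],-np.ones(len(uv))]@M[:3,:3].T
    return M[:3,3]+d*((z-M[2,3])/d[:,2])[:,None]
def edge(line,lo,hi,sgn):   # strongest signed gradient, subpixel
    g=sgn*np.gradient(cv2.GaussianBlur(line.reshape(1,-1).astype(np.float32),(5,1),.8).ravel())[lo:hi]
    i=int(g.argmax());w=g[max(0,i-2):i+3].clip(0);return lo+max(0,i-2)+(w*np.arange(len(w))).sum()/w.sum()
def line(P):  # robust fit, returns centroid and slope
    a=cv2.fitLine(P[:,:2].astype(np.float32),cv2.DIST_HUBER,0,.01,.01).ravel();return a[2:],a[:2]
def report(im,m):
    I=im.astype(np.float32);b=I[:,:,2];g=I.sum(2)
    fl=proj("wrist",place(CASE,[[-90,86,81],[90,86,81]]),m)
    cols=range(int(fl[0,0])+20,int(fl[1,0])-15,4)
    r0=int(fl[:,1].mean())
    L=[(u,edge(g[:,u],max(0,r0-8),r0+9,+1)) for u in cols]
    # inner edge of left lip: y=70
    i1=int(proj("wrist",place(CASE,[0,70,81]),m)[0,1]);L2=[(u,edge(g[:,u],i1-7,i1+8,-1)) for u in cols]
    for nm,l in(("outer",L),("inner",L2)):
        c,d=line(back(l,81,m));print(nm,'case yaw',np.degrees(np.arctan(d[1]/d[0])).round(2))
    # batten: front top edge (blue rises leaving it) & hue
    rows=range(45,180,4);o=[]
    for r in rows:
        pr=back([(256,r)],97,m)[0];Y=-(pr[0]-CASE[0])*np.sin(CASE[2])+(pr[1]-CASE[1])*np.cos(CASE[2])
        u=proj("wrist",place(CASE,[-83,Y,97]),m)[0,0];u=int(u)
        ratio=I[r,:,0]-I[r,:,2]
        if abs(Y)<64:o.append((edge(ratio,max(0,u-12),u+13,+1),r))
    c,d=line(back(o,97,m));ang=np.degrees(np.arctan(d[0]/d[1]))
    print('batten yaw',(-ang).round(2),'n',len(o))
    return o
E
python3 - <<'E'
from meas import *
im=env.grab_frame("wrist");m=env.camera_model("wrist")
o=report(im,m);print(np.round(o[::6],1).tolist())
E
python3 chk.py 4 &&
python3 -m jog '{"jaw":[22],"slide":[[0,-0.08,0]],"spin":[0]}'>/dev/null && python3 chk.py 4 &&
python3 -m jog '{"jaw":[22],"slide":[[0,-0.08,0]],"spin":[0]}'>/dev/null && python3 chk.py 4 &&
python3 -m jog '{"jaw":[22],"slide":[[0,-0.04,0]],"spin":[0]}'>/dev/null && python3 chk.py 2.4 &&
python3 -m jog '{"jaw":[22],"slide":[[0,-0.04,0]],"spin":[0]}'>/dev/null && python3 chk.py 2.4 &&
python3 -m jog '{"jaw":[22],"slide":[[0,-0.04,0]],"spin":[0]}'>/dev/null && python3 chk.py 2.4 &&
python3 -m jog '{"jaw":[22],"slide":[[0,-0.04,0]],"spin":[0]}'>/dev/null && python3 chk.py 2.4 &&
python3 -m jog '{"jaw":[22],"slide":[[0,-0.04,0]],"spin":[0]}'>/dev/null && python3 chk.py 2.4
```

```text
outer case yaw -4.63
inner case yaw -4.53
batten yaw -4.57 n 34
[[175.8, 45.0], [171.1, 69.0], [172.6, 93.0], [174.2, 117.0], [175.9, 141.0], [177.6, 165.0]]
t 20.55 Fx -1.4 Fz -1.4 X -25.70 Y -54.06 z 157.1 tilt -0.03 yaw 85.83 out -3.26
t 20.65 Fx 0.1 Fz -1.4 X -27.87 Y -53.99 z 157.2 tilt -0.00 yaw 85.86 out -1.13
t 20.75 Fx -0.1 Fz -2.5 X -30.61 Y -54.15 z 157.2 tilt -0.02 yaw 85.86 out 1.63
t 20.85 Fx -0.5 Fz -2.1 X -31.97 Y -54.42 z 157.3 tilt -0.02 yaw 85.83 out 2.99
t 20.95 Fx 0.8 Fz -2.2 X -32.84 Y -54.63 z 157.4 tilt 0.02 yaw 85.82 out 3.82
t 21.05 Fx 2.8 Fz -3.0 X -33.08 Y -54.61 z 157.5 tilt 0.16 yaw 85.80 out 3.90
```

```bash
sed -i 's/np.radians(-4.0)/np.radians(-4.58)/' h.py
python3 -m jog '{"jaw":[22],"slide":[[0,0,0.01]],"spin":[0.18]}'>/dev/null && python3 chk.py 8 &&
python3 -m jog '{"jaw":[22,22,22],"slide":[[0,-0.06,0.01],[0,-0.06,0.01],[0,-0.05,0.01]],"spin":[0,0,0]}'>/dev/null && python3 chk.py 13 &&
python3 -m jog '{"jaw":[22],"slide":[[0,-0.05,0.01]],"spin":[0]}'>/dev/null && python3 chk.py 15 &&
python3 -m jog '{"jaw":[22],"slide":[[0,-0.05,0.01]],"spin":[0]}'>/dev/null && python3 chk.py 15 &&
python3 -m jog '{"jaw":[22],"slide":[[0,-0.04,0.01]],"spin":[0]}'>/dev/null && python3 chk.py 17 &&
python3 -m jog '{"jaw":[22],"slide":[[0,-0.03,0.01]],"spin":[0]}'>/dev/null && python3 chk.py 17 &&
python3 -m jog '{"jaw":[22],"slide":[[0,-0.03,0.01]],"spin":[0]}'>/dev/null && python3 chk.py 17 &&
python3 -m jog '{"jaw":[22],"slide":[[0,-0.03,0.01]],"spin":[0]}'>/dev/null && python3 chk.py 17 &&
python3 -m jog '{"jaw":[22],"slide":[[0,-0.03,0.01]],"spin":[0]}'>/dev/null && python3 chk.py 17 &&
python3 -m jog '{"jaw":[22],"slide":[[0,-0.03,0.01]],"spin":[0]}'>/dev/null && python3 chk.py 17
```

```text
t 21.15 Fx 2.5 Fz -0.7 X -32.48 Y -55.61 z 157.4 tilt 0.15 yaw 84.31 out 3.30
t 21.45 Fx 11.3 Fz -2.7 X -33.60 Y -55.46 z 157.8 tilt 0.74 yaw 84.34 out 3.75
t 21.55 Fx 12.5 Fz -1.3 X -33.90 Y -55.43 z 158.0 tilt 0.92 yaw 84.34 out 3.85
t 21.65 Fx 14.1 Fz -2.4 X -34.23 Y -55.43 z 158.1 tilt 1.08 yaw 84.34 out 3.99
t 21.75 Fx 15.8 Fz -1.3 X -34.50 Y -55.38 z 158.2 tilt 1.22 yaw 84.34 out 4.09
t 21.85 Fx 16.6 Fz -0.3 X -34.64 Y -55.37 z 158.2 tilt 1.33 yaw 84.33 out 4.11
t 21.95 Fx 17.4 Fz -0.4 X -34.84 Y -55.35 z 158.3 tilt 1.43 yaw 84.33 out 4.19
```

```bash

python3 -m jog '{"jaw":[22],"slide":[[0,-0.03,0.0]],"spin":[0]}'>/dev/null && python3 chk.py 19.5 &&
python3 -m jog '{"jaw":[22],"slide":[[0,-0.03,0.0]],"spin":[0]}'>/dev/null && python3 chk.py 19.5 &&
python3 -m jog '{"jaw":[22],"slide":[[0,-0.03,0.0]],"spin":[0]}'>/dev/null && python3 chk.py 19.5 &&
python3 -m jog '{"jaw":[22],"slide":[[0,-0.03,0.0]],"spin":[0]}'>/dev/null && python3 chk.py 19.5 &&
python3 -m jog '{"jaw":[22],"slide":[[0,-0.03,0]],"spin":[0]}'>/dev/null && python3 chk.py 19.5 &&
python3 -m jog '{"jaw":[22],"slide":[[0,-0.03,0]],"spin":[0]}'>/dev/null && python3 chk.py 19.5 &&
python3 -m jog '{"jaw":[22],"slide":[[0,-0.03,0]],"spin":[0]}'>/dev/null && python3 chk.py 19.5
```

```text
t 22.05 Fx 18.6 Fz -2.2 X -35.21 Y -55.25 z 158.3 tilt 1.50 yaw 84.33 out 4.48
t 22.15 Fx 19.2 Fz -3.4 X -35.51 Y -55.12 z 158.4 tilt 1.59 yaw 84.32 out 4.68
t 22.25 Fx 21.0 Fz -4.0 X -35.80 Y -55.03 z 158.5 tilt 1.67 yaw 84.32 out 4.88
```

```bash

python3 -m jog '{"jaw":[22,22,22],"slide":[[0,0.2,-0.06],[0,0.3,-0.05],[0,0.22,0]],"spin":[-0.13,0,0]}'>/dev/null; python3 chk.py 99 
python3 -m jog '{"jaw":[22,22,22,22,22,22],"slide":[[0.67,0,0],[0.8,0,0],[0.8,0,0],[0.8,0,0],[0.6,0,0],[0,0,0]],"spin":[0,0,0,0,0,-0.13]}'>/dev/null; python3 chk.py 5 &&
python3 -m jog '{"jaw":[22],"slide":[[0,-0.07,0]],"spin":[0]}'>/dev/null && python3 chk.py 4 &&
python3 -m jog '{"jaw":[22],"slide":[[0,-0.05,0]],"spin":[0]}'>/dev/null && python3 chk.py 2.5 &&
python3 -m jog '{"jaw":[22],"slide":[[0,-0.05,0]],"spin":[0]}'>/dev/null && python3 chk.py 2.5 &&
python3 -m jog '{"jaw":[22],"slide":[[0,-0.05,0]],"spin":[0]}'>/dev/null && python3 chk.py 2.5 
python3 -m jog '{"jaw":[22,22,22],"slide":[[0,-0.07,0.01],[0,-0.07,0.02],[0,-0.07,0.01]],"spin":[0,0,0]}'>/dev/null && python3 chk.py 13 &&
python3 -m jog '{"jaw":[22],"slide":[[0,-0.06,0.02]],"spin":[0]}'>/dev/null && python3 chk.py 14 &&
python3 -m jog '{"jaw":[22],"slide":[[0,-0.05,0.01]],"spin":[0]}'>/dev/null && python3 chk.py 15 &&
python3 -m jog '{"jaw":[22],"slide":[[0,-0.05,0.01]],"spin":[0]}'>/dev/null && python3 chk.py 16
```

```text
t 22.55 Fx -0.2 Fz -1.6 X -26.03 Y -55.13 z 157.8 tilt -0.13 yaw 85.38 out -2.82
t 23.15 Fx -0.0 Fz -2.1 X -26.24 Y 56.92 z 157.4 tilt -0.10 yaw 86.62 out -2.65
t 23.25 Fx 1.0 Fz -2.0 X -27.93 Y 54.70 z 157.5 tilt -0.06 yaw 86.51 out -1.00
t 23.35 Fx 1.0 Fz -1.5 X -29.58 Y 54.02 z 157.7 tilt -0.05 yaw 86.40 out 0.64
t 23.45 Fx -0.1 Fz -2.5 X -30.92 Y 53.89 z 157.9 tilt -0.02 yaw 86.37 out 1.95
t 23.55 Fx 0.8 Fz -1.3 X -32.34 Y 54.08 z 157.9 tilt -0.01 yaw 86.38 out 3.35
t 23.85 Fx 10.5 Fz -2.1 X -33.69 Y 54.18 z 158.5 tilt 0.73 yaw 86.46 out 3.85
t 23.95 Fx 12.5 Fz 0.2 X -34.01 Y 54.18 z 158.5 tilt 0.95 yaw 86.47 out 3.91
t 24.05 Fx 12.8 Fz -1.1 X -34.31 Y 54.17 z 158.7 tilt 1.13 yaw 86.48 out 4.01
t 24.15 Fx 16.3 Fz -0.3 X -34.63 Y 54.16 z 158.8 tilt 1.29 yaw 86.48 out 4.14
```

```bash

python3 -m jog '{"jaw":[22],"slide":[[0,-0.04,0.0]],"spin":[0]}'>/dev/null && python3 chk.py 20.5 &&
python3 -m jog '{"jaw":[22],"slide":[[0,-0.04,0.0]],"spin":[0]}'>/dev/null && python3 chk.py 20.5 &&
python3 -m jog '{"jaw":[22],"slide":[[0,-0.03,0.01]],"spin":[0]}'>/dev/null && python3 chk.py 20.5 &&
python3 -m jog '{"jaw":[22],"slide":[[0,-0.03,0.01]],"spin":[0]}'>/dev/null && python3 chk.py 20.5 &&
python3 -m jog '{"jaw":[22],"slide":[[0,-0.03,0.01]],"spin":[0]}'>/dev/null && python3 chk.py 20.5 &&
python3 -m jog '{"jaw":[22],"slide":[[0,-0.03,0.01]],"spin":[0]}'>/dev/null && python3 chk.py 20.5 &&
python3 -m jog '{"jaw":[22],"slide":[[0,-0.03,0.01]],"spin":[0]}'>/dev/null && python3 chk.py 20.5
```

```text
t 24.25 Fx 16.8 Fz -3.1 X -34.93 Y 54.18 z 159.0 tilt 1.42 yaw 86.49 out 4.29
t 24.35 Fx 19.5 Fz -3.5 X -35.25 Y 54.11 z 159.1 tilt 1.54 yaw 86.49 out 4.48
t 24.45 Fx 19.7 Fz -2.4 X -35.44 Y 54.11 z 159.1 tilt 1.64 yaw 86.49 out 4.54
t 24.55 Fx 21.2 Fz -2.5 X -35.57 Y 54.10 z 159.2 tilt 1.75 yaw 86.49 out 4.56
```

```bash

python3 -m jog '{"jaw":[22,22,22],"slide":[[0,0.2,-0.03],[0,0.3,-0.02],[0,0.2,0]],"spin":[0.13,0,0]}'>/dev/null; python3 chk.py 99 
python3 -m jog '{"jaw":[22,22,22,22,22,22],"slide":[[-0.67,0,0],[-0.8,0,0],[-0.8,0,0],[-0.8,0,0],[-0.75,0,0],[0,-0.06,0]],"spin":[0,0,0,0,0,0.13]}'>/dev/null; python3 chk.py 5 &&
python3 -m jog '{"jaw":[22],"slide":[[0,-0.07,0]],"spin":[0]}'>/dev/null && python3 chk.py 4 &&
python3 -m jog '{"jaw":[22],"slide":[[0,-0.06,0]],"spin":[0]}'>/dev/null && python3 chk.py 2.5 &&
python3 -m jog '{"jaw":[22],"slide":[[0,-0.05,0]],"spin":[0]}'>/dev/null && python3 chk.py 2.5 &&
python3 -m jog '{"jaw":[22],"slide":[[0,-0.05,0]],"spin":[0]}'>/dev/null && python3 chk.py 2.5 
python3 -m jog '{"jaw":[22,22,22],"slide":[[0,-0.07,0.01],[0,-0.07,0.02],[0,-0.07,0.01]],"spin":[0,0,0]}'>/dev/null && python3 chk.py 13 &&
python3 -m jog '{"jaw":[22],"slide":[[0,-0.06,0.02]],"spin":[0]}'>/dev/null && python3 chk.py 14 &&
python3 -m jog '{"jaw":[22],"slide":[[0,-0.05,0.01]],"spin":[0]}'>/dev/null && python3 chk.py 15 &&
python3 -m jog '{"jaw":[22],"slide":[[0,-0.05,0.01]],"spin":[0]}'>/dev/null && python3 chk.py 16
```

```text
t 24.85 Fx -0.0 Fz -1.6 X -26.60 Y 54.64 z 156.3 tilt -0.08 yaw 85.37 out -2.31
t 25.45 Fx -0.2 Fz -1.7 X -29.10 Y -62.13 z 155.8 tilt -0.13 yaw 84.16 out 0.25
t 25.55 Fx 0.3 Fz -1.8 X -31.18 Y -59.73 z 155.9 tilt -0.11 yaw 84.28 out 2.30
t 25.65 Fx 0.7 Fz -2.3 X -32.83 Y -59.00 z 156.1 tilt -0.07 yaw 84.39 out 3.91
t 25.75 Fx 3.9 Fz -3.6 X -33.14 Y -58.86 z 156.4 tilt 0.11 yaw 84.42 out 4.01
t 26.05 Fx 12.8 Fz -4.4 X -34.53 Y -58.82 z 156.9 tilt 0.83 yaw 84.39 out 4.57
t 26.15 Fx 14.4 Fz -2.5 X -34.81 Y -58.82 z 157.0 tilt 1.05 yaw 84.38 out 4.60
```

```bash

python3 -m jog '{"jaw":[22],"slide":[[0,-0.05,0.01]],"spin":[0]}'>/dev/null && python3 chk.py 18 &&
python3 -m jog '{"jaw":[22],"slide":[[0,-0.04,0.0]],"spin":[0]}'>/dev/null && python3 chk.py 21 &&
python3 -m jog '{"jaw":[22],"slide":[[0,-0.04,0.0]],"spin":[0]}'>/dev/null && python3 chk.py 21 &&
python3 -m jog '{"jaw":[22],"slide":[[0,-0.03,0.01]],"spin":[0]}'>/dev/null && python3 chk.py 21 &&
python3 -m jog '{"jaw":[22],"slide":[[0,-0.03,0]],"spin":[0]}'>/dev/null && python3 chk.py 21 &&
python3 -m jog '{"jaw":[22],"slide":[[0,-0.03,0.01]],"spin":[0]}'>/dev/null && python3 chk.py 21 &&
python3 -m jog '{"jaw":[22],"slide":[[0,-0.03,0]],"spin":[0]}'>/dev/null && python3 chk.py 21 &&
python3 -m jog '{"jaw":[22],"slide":[[0,-0.03,0.01]],"spin":[0]}'>/dev/null && python3 chk.py 21
```

```text
t 26.25 Fx 15.5 Fz -3.8 X -35.19 Y -58.81 z 157.1 tilt 1.21 yaw 84.38 out 4.79
t 26.35 Fx 18.0 Fz -4.8 X -35.66 Y -58.60 z 157.2 tilt 1.32 yaw 84.37 out 5.14
t 26.45 Fx 19.0 Fz -5.3 X -36.04 Y -58.50 z 157.3 tilt 1.42 yaw 84.36 out 5.41
t 26.55 Fx 18.8 Fz -3.9 X -36.18 Y -58.48 z 157.4 tilt 1.53 yaw 84.36 out 5.41
t 26.65 Fx 19.6 Fz -5.9 X -36.50 Y -58.43 z 157.4 tilt 1.61 yaw 84.36 out 5.64
t 26.75 Fx 21.4 Fz -4.5 X -36.63 Y -58.43 z 157.5 tilt 1.72 yaw 84.36 out 5.65
```

```bash

python3 -m jog '{"jaw":[22,22,22],"slide":[[0,0.2,-0.04],[0,0.3,-0.03],[0,0.26,0]],"spin":[-0.13,0,0]}'>/dev/null; python3 chk.py 99 
python3 -m jog '{"jaw":[22,22,22,22,22,22],"slide":[[0.67,0,0],[0.8,0,0],[0.8,0,0],[0.8,0,0],[0.86,0,0],[0,-0.08,0]],"spin":[0,0,0,0,0,-0.13]}'>/dev/null; python3 chk.py 5 &&
python3 -m jog '{"jaw":[22],"slide":[[0,-0.08,0]],"spin":[0]}'>/dev/null && python3 chk.py 4 &&
python3 -m jog '{"jaw":[22],"slide":[[0,-0.06,0]],"spin":[0]}'>/dev/null && python3 chk.py 2.5 &&
python3 -m jog '{"jaw":[22],"slide":[[0,-0.05,0]],"spin":[0]}'>/dev/null && python3 chk.py 2.5 &&
python3 -m jog '{"jaw":[22],"slide":[[0,-0.05,0]],"spin":[0]}'>/dev/null && python3 chk.py 2.5 
python3 -m jog '{"jaw":[22,22,22],"slide":[[0,-0.07,0.01],[0,-0.07,0.01],[0,-0.07,0]],"spin":[0,0,0]}'>/dev/null && python3 chk.py 13 &&
python3 -m jog '{"jaw":[22],"slide":[[0,-0.06,0.01]],"spin":[0]}'>/dev/null && python3 chk.py 14 &&
python3 -m jog '{"jaw":[22],"slide":[[0,-0.05,0]],"spin":[0]}'>/dev/null && python3 chk.py 16.5 &&
python3 -m jog '{"jaw":[22],"slide":[[0,-0.05,0]],"spin":[0]}'>/dev/null && python3 chk.py 18 &&
python3 -m jog '{"jaw":[22],"slide":[[0,-0.03,0]],"spin":[0]}'>/dev/null && python3 chk.py 20 &&
python3 -m jog '{"jaw":[22],"slide":[[0,-0.03,0]],"spin":[0]}'>/dev/null && python3 chk.py 20
```

```text
t 27.05 Fx 0.1 Fz -1.9 X -25.97 Y -59.25 z 155.8 tilt -0.12 yaw 85.44 out -2.89
t 27.65 Fx -0.1 Fz -3.1 X -28.70 Y 61.07 z 155.2 tilt -0.12 yaw 86.65 out -0.17
t 27.75 Fx -0.0 Fz -1.8 X -31.24 Y 58.42 z 155.3 tilt -0.12 yaw 86.54 out 2.38
t 27.85 Fx 1.3 Fz -2.3 X -32.73 Y 57.42 z 155.5 tilt -0.06 yaw 86.41 out 3.81
t 27.95 Fx 2.9 Fz -3.4 X -33.02 Y 57.29 z 155.8 tilt 0.11 yaw 86.38 out 3.89
t 28.25 Fx 13.2 Fz -6.9 X -34.37 Y 57.20 z 156.5 tilt 0.82 yaw 86.42 out 4.42
```

```bash

python3 -m jog '{"jaw":[22],"slide":[[0,-0.05,0.01]],"spin":[0]}'>/dev/null && python3 chk.py 17 &&
python3 -m jog '{"jaw":[22],"slide":[[0,-0.04,0]],"spin":[0]}'>/dev/null && python3 chk.py 20 &&
python3 -m jog '{"jaw":[22],"slide":[[0,-0.04,0.0]],"spin":[0]}'>/dev/null && python3 chk.py 20 &&
python3 -m jog '{"jaw":[22],"slide":[[0,-0.04,0.0]],"spin":[0]}'>/dev/null && python3 chk.py 20 &&
python3 -m jog '{"jaw":[22],"slide":[[0,-0.03,0.01]],"spin":[0]}'>/dev/null && python3 chk.py 20 &&
python3 -m jog '{"jaw":[22],"slide":[[0,-0.03,0]],"spin":[0]}'>/dev/null && python3 chk.py 20.5 &&
python3 -m jog '{"jaw":[22],"slide":[[0,-0.03,0]],"spin":[0]}'>/dev/null && python3 chk.py 20.5 &&
python3 -m jog '{"jaw":[22],"slide":[[0,-0.03,0]],"spin":[0]}'>/dev/null && python3 chk.py 20.5 &&
python3 -m jog '{"jaw":[22],"slide":[[0,-0.03,0]],"spin":[0]}'>/dev/null && python3 chk.py 20.5
```

```text
t 28.35 Fx 14.2 Fz -7.5 X -34.80 Y 57.12 z 156.5 tilt 0.97 yaw 86.43 out 4.68
t 28.45 Fx 15.6 Fz -7.9 X -35.25 Y 56.98 z 156.6 tilt 1.07 yaw 86.44 out 5.02
t 28.55 Fx 17.3 Fz -8.5 X -35.58 Y 56.90 z 156.7 tilt 1.19 yaw 86.44 out 5.21
t 28.65 Fx 20.1 Fz -11.1 X -35.94 Y 56.80 z 156.9 tilt 1.31 yaw 86.45 out 5.44
```

```bash

python3 -m jog '{"jaw":[22,22,22],"slide":[[0,0.2,-0.04],[0,0.3,-0.02],[0,0.1,0]],"spin":[0.13,0,0]}'>/dev/null; python3 chk.py 99 
python3 -m jog '{"jaw":[22,22,22,22,22,22],"slide":[[-0.75,0,0],[-0.8,0,0],[-0.8,0,0],[-0.8,0,0],[-0.75,0,0],[0,-0.06,0]],"spin":[0,0,0,0,0,0.13]}'>/dev/null; python3 chk.py 5 &&
python3 -m jog '{"jaw":[22],"slide":[[0,-0.06,0]],"spin":[0]}'>/dev/null && python3 chk.py 4 &&
python3 -m jog '{"jaw":[22],"slide":[[0,-0.06,0]],"spin":[0]}'>/dev/null && python3 chk.py 2.5 &&
python3 -m jog '{"jaw":[22],"slide":[[0,-0.05,0]],"spin":[0]}'>/dev/null && python3 chk.py 2.5 &&
python3 -m jog '{"jaw":[22],"slide":[[0,-0.05,0]],"spin":[0]}'>/dev/null && python3 chk.py 2.5 
python3 -m jog '{"jaw":[22,22,22],"slide":[[0,-0.07,0.01],[0,-0.07,0.01],[0,-0.07,0]],"spin":[0,0,0]}'>/dev/null && python3 chk.py 14.5 &&
python3 -m jog '{"jaw":[22],"slide":[[0,-0.06,0.01]],"spin":[0]}'>/dev/null && python3 chk.py 15.5 &&
python3 -m jog '{"jaw":[22],"slide":[[0,-0.05,0]],"spin":[0]}'>/dev/null && python3 chk.py 17.5 &&
python3 -m jog '{"jaw":[22],"slide":[[0,-0.05,0]],"spin":[0]}'>/dev/null && python3 chk.py 18.5 &&
python3 -m jog '{"jaw":[22],"slide":[[0,-0.03,0]],"spin":[0]}'>/dev/null && python3 chk.py 20 &&
python3 -m jog '{"jaw":[22],"slide":[[0,-0.03,0]],"spin":[0]}'>/dev/null && python3 chk.py 20 &&
python3 -m jog '{"jaw":[22],"slide":[[0,-0.03,0]],"spin":[0]}'>/dev/null && python3 chk.py 20 &&
python3 -m jog '{"jaw":[22],"slide":[[0,-0.03,0]],"spin":[0]}'>/dev/null && python3 chk.py 20
```

```text
t 28.95 Fx -0.1 Fz -1.6 X -26.98 Y 57.58 z 156.6 tilt -0.07 yaw 85.36 out -1.93
t 29.55 Fx -0.5 Fz -1.3 X -29.73 Y -61.45 z 156.4 tilt -0.11 yaw 84.16 out 0.86
t 29.65 Fx 0.5 Fz -1.7 X -31.50 Y -59.05 z 156.4 tilt -0.09 yaw 84.27 out 2.61
t 29.75 Fx 0.2 Fz -1.3 X -33.07 Y -58.15 z 156.5 tilt -0.06 yaw 84.39 out 4.14
t 29.85 Fx 2.8 Fz -3.1 X -33.72 Y -57.94 z 156.8 tilt 0.07 yaw 84.42 out 4.63
t 30.15 Fx 11.6 Fz -5.9 X -35.17 Y -57.82 z 157.3 tilt 0.77 yaw 84.38 out 5.28
t 30.25 Fx 13.4 Fz -6.1 X -35.66 Y -57.75 z 157.4 tilt 0.96 yaw 84.37 out 5.55
t 30.35 Fx 15.7 Fz -7.9 X -36.31 Y -57.50 z 157.5 tilt 1.07 yaw 84.36 out 6.08
t 30.45 Fx 16.6 Fz -9.0 X -36.80 Y -57.40 z 157.6 tilt 1.21 yaw 84.35 out 6.41
t 30.55 Fx 16.8 Fz -9.8 X -37.01 Y -57.37 z 157.8 tilt 1.31 yaw 84.35 out 6.50
t 30.65 Fx 18.3 Fz -10.2 X -37.21 Y -57.38 z 157.9 tilt 1.40 yaw 84.36 out 6.60
t 30.75 Fx 19.1 Fz -9.7 X -37.43 Y -57.35 z 158.1 tilt 1.49 yaw 84.36 out 6.72
t 30.85 Fx 20.7 Fz -10.6 X -37.74 Y -57.40 z 158.2 tilt 1.57 yaw 84.35 out 6.92
```

```bash

python3 -m jog '{"jaw":[22,22,22],"slide":[[0,0.2,-0.02],[0,0.3,0],[0,0.2,0]],"spin":[-0.13,0,0]}'>/dev/null; python3 chk.py 99 
python3 -m jog '{"jaw":[22,22,22,22,22,22],"slide":[[0.75,0,0],[0.8,0,0],[0.8,0,0],[0.8,0,0],[0.75,0,0],[0,-0.07,0]],"spin":[0,0,0,0,0,-0.13]}'>/dev/null; python3 chk.py 5 &&
python3 -m jog '{"jaw":[22],"slide":[[0,-0.08,0]],"spin":[0]}'>/dev/null && python3 chk.py 4 &&
python3 -m jog '{"jaw":[22],"slide":[[0,-0.05,0]],"spin":[0]}'>/dev/null && python3 chk.py 2.5 &&
python3 -m jog '{"jaw":[22],"slide":[[0,-0.05,0]],"spin":[0]}'>/dev/null && python3 chk.py 2.5 &&
python3 -m jog '{"jaw":[22],"slide":[[0,-0.05,0]],"spin":[0]}'>/dev/null && python3 chk.py 2.5 
python3 -m jog '{"jaw":[22,22,22],"slide":[[0,-0.07,0.01],[0,-0.07,0.01],[0,-0.06,0]],"spin":[0,0,0]}'>/dev/null && python3 chk.py 14.5 &&
python3 -m jog '{"jaw":[22],"slide":[[0,-0.05,0.01]],"spin":[0]}'>/dev/null && python3 chk.py 15.5 &&
python3 -m jog '{"jaw":[22],"slide":[[0,-0.05,0]],"spin":[0]}'>/dev/null && python3 chk.py 17.5 &&
python3 -m jog '{"jaw":[22],"slide":[[0,-0.04,0]],"spin":[0]}'>/dev/null && python3 chk.py 18.5 &&
python3 -m jog '{"jaw":[22],"slide":[[0,-0.03,0]],"spin":[0]}'>/dev/null && python3 chk.py 20 &&
python3 -m jog '{"jaw":[22],"slide":[[0,-0.03,0]],"spin":[0]}'>/dev/null && python3 chk.py 20 &&
python3 -m jog '{"jaw":[22],"slide":[[0,-0.03,0]],"spin":[0]}'>/dev/null && python3 chk.py 20 &&
python3 -m jog '{"jaw":[22],"slide":[[0,-0.03,0]],"spin":[0]}'>/dev/null && python3 chk.py 20
```

```text
t 31.15 Fx 0.1 Fz -0.8 X -28.02 Y -58.37 z 156.2 tilt -0.12 yaw 85.43 out -0.84
t 31.75 Fx -1.1 Fz -1.3 X -30.55 Y 60.72 z 155.9 tilt -0.11 yaw 86.64 out 1.68
t 31.85 Fx -0.2 Fz -1.2 X -33.02 Y 58.28 z 156.0 tilt -0.11 yaw 86.53 out 4.15
t 31.95 Fx 1.3 Fz -2.4 X -33.67 Y 57.63 z 156.3 tilt 0.03 yaw 86.40 out 4.63
t 32.05 Fx 4.7 Fz -3.7 X -34.00 Y 57.45 z 156.6 tilt 0.19 yaw 86.37 out 4.78
t 32.35 Fx 12.7 Fz -6.8 X -35.38 Y 57.34 z 157.2 tilt 0.85 yaw 86.41 out 5.40
t 32.45 Fx 14.3 Fz -6.0 X -36.00 Y 57.14 z 157.1 tilt 0.97 yaw 86.42 out 5.89
t 32.55 Fx 16.7 Fz -7.7 X -36.47 Y 57.02 z 157.2 tilt 1.11 yaw 86.43 out 6.20
t 32.65 Fx 17.9 Fz -9.6 X -36.93 Y 56.91 z 157.3 tilt 1.21 yaw 86.43 out 6.54
t 32.75 Fx 18.0 Fz -9.5 X -37.23 Y 56.82 z 157.5 tilt 1.29 yaw 86.44 out 6.74
t 32.85 Fx 19.0 Fz -10.0 X -37.53 Y 56.77 z 157.6 tilt 1.37 yaw 86.44 out 6.95
t 32.95 Fx 20.4 Fz -10.9 X -37.80 Y 56.79 z 157.7 tilt 1.46 yaw 86.44 out 7.12
```

```bash

python3 -m jog '{"jaw":[22,22,22],"slide":[[0,0.2,-0.02],[0,0.3,0],[0,0.2,0]],"spin":[0.13,0,0]}'>/dev/null; python3 chk.py 99 
python3 -m jog '{"jaw":[22,22,22,22,22,22],"slide":[[-0.75,0,0],[-0.8,0,0],[-0.8,0,0],[-0.8,0,0],[-0.75,0,0],[0,-0.06,0]],"spin":[0,0,0,0,0,0.13]}'>/dev/null; python3 chk.py 5 &&
python3 -m jog '{"jaw":[22],"slide":[[0,-0.06,0]],"spin":[0]}'>/dev/null && python3 chk.py 4 &&
python3 -m jog '{"jaw":[22],"slide":[[0,-0.06,0]],"spin":[0]}'>/dev/null && python3 chk.py 2.5 &&
python3 -m jog '{"jaw":[22],"slide":[[0,-0.05,0]],"spin":[0]}'>/dev/null && python3 chk.py 2.5 &&
python3 -m jog '{"jaw":[22],"slide":[[0,-0.05,0]],"spin":[0]}'>/dev/null && python3 chk.py 2.5 
python3 -m jog '{"jaw":[22,22,22],"slide":[[0,-0.07,0.01],[0,-0.07,0.01],[0,-0.07,0]],"spin":[0,0,0]}'>/dev/null && python3 chk.py 14.5 &&
python3 -m jog '{"jaw":[22],"slide":[[0,-0.05,0.01]],"spin":[0]}'>/dev/null && python3 chk.py 15.5 &&
python3 -m jog '{"jaw":[22],"slide":[[0,-0.05,0]],"spin":[0]}'>/dev/null && python3 chk.py 17.5 &&
python3 -m jog '{"jaw":[22],"slide":[[0,-0.04,0]],"spin":[0]}'>/dev/null && python3 chk.py 18.5 &&
python3 -m jog '{"jaw":[22],"slide":[[0,-0.03,0]],"spin":[0]}'>/dev/null && python3 chk.py 20 &&
python3 -m jog '{"jaw":[22],"slide":[[0,-0.03,0]],"spin":[0]}'>/dev/null && python3 chk.py 20 &&
python3 -m jog '{"jaw":[22],"slide":[[0,-0.03,0]],"spin":[0]}'>/dev/null && python3 chk.py 20 &&
python3 -m jog '{"jaw":[22],"slide":[[0,-0.03,0]],"spin":[0]}'>/dev/null && python3 chk.py 20
```

```text
t 33.25 Fx -0.9 Fz -2.0 X -27.36 Y 57.38 z 155.9 tilt -0.13 yaw 85.35 out -1.50
t 33.85 Fx -0.3 Fz -1.8 X -29.67 Y -61.55 z 155.8 tilt -0.12 yaw 84.15 out 0.80
t 33.95 Fx -0.3 Fz -1.0 X -31.47 Y -59.10 z 155.8 tilt -0.10 yaw 84.26 out 2.59
t 34.05 Fx -0.4 Fz -0.9 X -33.07 Y -58.20 z 155.9 tilt -0.06 yaw 84.38 out 4.14
t 34.15 Fx 2.7 Fz -2.0 X -34.26 Y -57.93 z 156.1 tilt -0.01 yaw 84.42 out 5.28
t 34.45 Fx 11.1 Fz -5.3 X -35.85 Y -57.83 z 156.7 tilt 0.68 yaw 84.37 out 6.07
t 34.55 Fx 12.5 Fz -4.5 X -36.20 Y -57.80 z 156.7 tilt 0.84 yaw 84.36 out 6.23
t 34.65 Fx 13.2 Fz -6.6 X -36.67 Y -57.72 z 156.9 tilt 0.98 yaw 84.36 out 6.54
t 34.75 Fx 8.7 Fz 0.8 X -37.75 Y -57.67 z 157.0 tilt 0.98 yaw 84.36 out 7.62
t 34.85 Fx 0.6 Fz -1.2 X -43.29 Y -58.10 z 156.3 tilt 0.29 yaw 84.40 out 13.96
t 34.95 Fx 1.7 Fz -0.4 X -45.97 Y -58.23 z 155.6 tilt 0.06 yaw 84.39 out 16.90
t 35.05 Fx 1.9 Fz -0.4 X -47.34 Y -58.33 z 155.3 tilt 0.00 yaw 84.37 out 18.34
t 35.15 Fx 1.8 Fz -1.2 X -48.47 Y -58.43 z 155.2 tilt -0.03 yaw 84.36 out 19.50
```

```bash

python3 -m jog '{"jaw":[22,22],"slide":[[0,0.1,0],[0,0.1,0]],"spin":[0,0]}'>/dev/null; python3 chk.py 5
python3 - <<'E'
from meas import *
m=env.camera_model("wrist");im=env.grab_frame("wrist");cv2.imwrite("pics/w5.png",im[:,:,::-1])
P=proj("wrist",place(CASE,[[-66,66,97],[-80,66,97],[-66,-30,97],[-80,-30,97],[-90,86,81],[90,86,81]]),m);print(P.round(1))
E
```

```text
t 35.35 Fx 1.1 Fz -1.8 X -42.86 Y -58.79 z 154.7 tilt -0.13 yaw 84.36 out 14.02
[[220.8  30. ]
 [199.4  30.4]
 [227.8 174.6]
 [208.7 175. ]
 [187.6   5.3]
 [450.3  -0.7]]
```

View pics/w5.png

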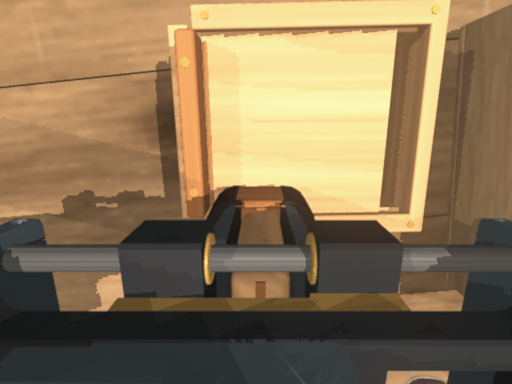

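The lid has come loose: the batten's inner edge is near (196,38) and (202,175), about 17–19 mm out at both ends. Next I'll put the mallet back.

```bash

python3 -m jog '{"jaw":[22,22,22],"slide":[[0,0.1,-0.5],[0,0,-0.6],[0,0,-0.2]],"spin":[0,0,0]}'>/dev/null; python3 -c "
from h import *
to([490,-275,80],86)"
```

```text
t 35.7 p [594.1 -58.6 195.6] rot [179.9   0.   84.4] F [-0.6 -0.1 -1.1] w 23.7
units [-7.52 -2.75  3.85] spin -0.21
```

```bash

python3 -m jog '{"jaw":[22,22,22,22,22,22,22,22,22,22],"slide":[[-0.5,-0.2,0],[-0.9,-0.33,0],[-0.9,-0.33,0],[-0.9,-0.33,0],[-0.9,-0.33,0],[-0.9,-0.33,0],[-0.9,-0.33,0],[-0.9,-0.33,0.2],[-0.7,-0.24,0.4],[0,0,0.6]],"spin":[0,0,0,0,0,0,0,0,0,0]}'>/dev/null
python3 -m jog '{"jaw":[22,22,22,22,22,22],"slide":[[0,0,0.7],[0,0,0.7],[0,0,0.6],[0,0,0.4],[0,0,0.1],[0,0,0]],"spin":[0,0,0,0,0,0]}'
```

```text
time_s: 37.3
ee_pos: [488.7, -274.4, 82.8]
ee_rot: [-179.9, -0.0, 84.4]
force: [0.4, -0.0, -2.5]
gripper_width: 24.1
gripper_force: 35.0
```

```bash

python3 -m jog '{"jaw":[22,22],"slide":[[0,0,0.15],[0,0,0.06]],"spin":[0,0]}'>/dev/null; python3 - <<'E'
from h import *
to([0,0,0]); 
E
python3 -m jog '{"jaw":[22,22],"slide":[[0,0,0.05],[0,0,0]],"spin":[0,0]}'|egrep -A0 'pos|force:'; python3 -c "
from h import *
import sys
sys.exit(int(env.state()['force'][2]>4))" &&
python3 -m jog '{"jaw":[22,22],"slide":[[0,0,0.05],[0,0,0]],"spin":[0,0]}'|egrep 'pos|force:'; python3 -c "
from h import *
import sys
sys.exit(int(env.state()['force'][2]>4))" &&
python3 -m jog '{"jaw":[22,22],"slide":[[0,0,0.05],[0,0,0]],"spin":[0,0]}'|egrep 'pos|force:'
```

```text
t 37.5 p [ 489.4 -274.4   77.3] rot [179.9   0.   84.4] F [ 0.4  0.6 -2.6] w 24.2
units [  7.5  -17.14   2.55] spin None
ee_pos: [489.2, -274.2, 75.5]
--
force: [-0.6, -0.1, -2.1]
--
gripper_force: 35.0
ee_pos: [489.1, -274.2, 73.9]
force: [-0.7, 0.2, -1.6]
gripper_force: 35.0
ee_pos: [489.2, -274.3, 72.4]
force: [-0.2, -0.6, -1.4]
gripper_force: 35.0
```

```bash

python3 -m jog '{"jaw":[22,22],"slide":[[0,0,0.04],[0,0,0]],"spin":[0,0]}'|egrep 'pos|^force:'; python3 -c "
from h import *
import sys
sys.exit(int(env.state()['force'][2]>3))" &&
python3 -m jog '{"jaw":[22,22],"slide":[[0,0,0.04],[0,0,0]],"spin":[0,0]}'|egrep 'pos|^force:'; python3 -c "
from h import *
import sys
sys.exit(int(env.state()['force'][2]>3))" &&
python3 -m jog '{"jaw":[22,22],"slide":[[0,0,0.04],[0,0,0]],"spin":[0,0]}'|egrep 'pos|^force:'
```

```text
ee_pos: [489.2, -274.3, 72.3]
force: [-1.9, 1.0, 6.0]
```

```bash

python3 -m jog '{"jaw":[22,40,91,91,91,91,91],"slide":[[0,0,-0.03],[0,0,0],[0,0,0],[0,0,0],[0,0,0],[0,0,0],[0,0,0]],"spin":[0,0,0,0,0,0,0]}'
python3 -m jog '{"jaw":[91,91,91,91,91,91],"slide":[[0,0,-0.3],[0,0,-0.7],[0,0,-0.9],[0,0,-0.9],[0,0,-0.9],[0,0,-0.3]],"spin":[0,0,0,0,0,0]}'
python3 - <<'E'
from meas import *
m=env.camera_model("wrist");im=env.grab_frame("wrist")
a=env.grab_frame("scene")
c=np.vstack([cv2.resize(im,(400,300)),cv2.resize(a[130:270,150:330],(400,300))]);cv2.imwrite("pics/w6.png",c[:,:,::-1])
to(place(CASE,[-93,0,150])[0],85.42)
E
```

```text
time_s: 39.0
ee_pos: [489.2, -274.3, 72.1]
ee_rot: [180.0, 0.0, 84.4]
force: [0.7, 0.2, -1.4]
gripper_width: 69.1
gripper_force: 0.0
time_s: 39.6
ee_pos: [490.5, -275.0, 195.7]
ee_rot: [179.7, 0.2, 84.4]
force: [0.1, -0.0, -0.4]
gripper_width: 91.0
gripper_force: 0.0
t 39.7 p [ 489.8 -274.6  193.7] rot [1.798e+02 1.000e-01 8.440e+01] F [-1.8 -0.1  0.3] w 91.1
units [9.44 0.89 1.44] spin -0.13
```

View pics/w6.png

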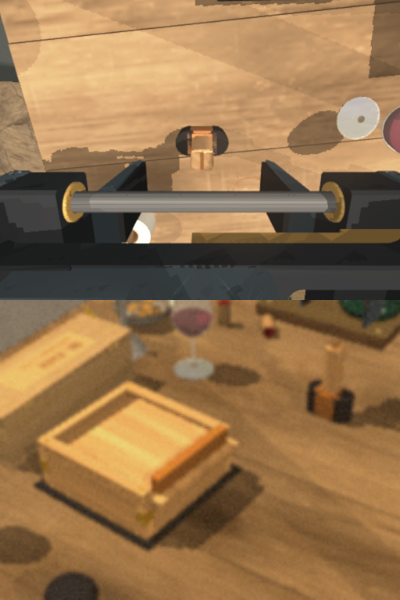

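The mallet stands upright at its spot, handle up (wrist view (203,150), scene view (331,385)), and the lid is still in place. Next is the draw.

```bash

python3 -m jog '{"jaw":[91,91,91,91,91,91,91,91,91,91],"slide":[[0.8,0.09,0],[1,0.09,0],[1,0.09,0],[1,0.09,0],[1,0.09,0],[1,0.09,0],[1,0.09,0],[1,0.09,0],[1,0.09,0],[0.64,0.08,0]],"spin":[0,0,0,0,0,0,0,0,0,-0.13]}' 15 >/dev/null
python3 -m jog '{"jaw":[91,91,91],"slide":[[0,0,0.5],[0,0,0.5],[0,0,0]],"spin":[0,0,0]}' >/dev/null
python3 - <<'E'
from meas import *
to(place(CASE,[-92.5,0,93])[0],85.42)
m=env.camera_model("wrist");im=env.grab_frame("wrist");cv2.imwrite("pics/w7.png",im[:,:,::-1])
print(proj("wrist",place(CASE,[[-85.5,66,97],[-99.5,66,97]]),m).round())
E
```

```text
t 41.0 p [541.1   5.3 158.6] rot [-179.6    0.    85.4] F [-0.4  0.4 -0.2] w 91.2
units [-0.02  0.14  2.19] spin 0.0
[[275. 123.]
 [256. 123.]]
```

View pics/w7.png

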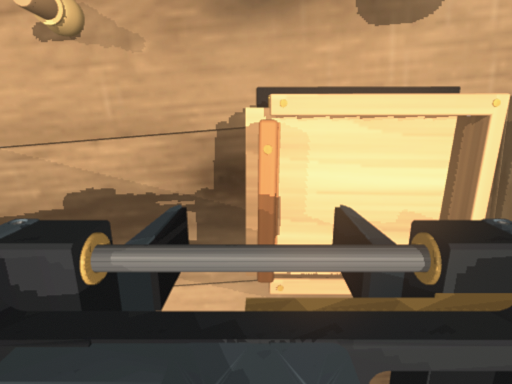

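The batten's left end shows at columns 259–277 (predicted 256–275), centred between the fingers. I'll go down and grip.

```bash

python3 -m jog '{"jaw":[91,91,91,91,91,91],"slide":[[0,0.16,0.5],[0,0,0.6],[0,0,0.6],[0,0,0.3],[0,0,0.15],[0,0,0]],"spin":[0,0,0,0,0,0]}' | egrep 'pos|^force:'
python3 -m jog '{"jaw":[60,30,12,12,12,12,12,12,12,12],"slide":[[0,0,0],[0,0,0],[0,0,0],[0,0,0],[0,0,0],[0,0,0],[0,0,0],[0,0,0],[0,0,0],[0,0,0]],"spin":[0,0,0,0,0,0,0,0,0,0]}' 15; python3 chk.py 99
```

```text
ee_pos: [548.3, 4.5, 97.5]
force: [0.5, -0.2, -0.1]
time_s: 42.65
ee_pos: [547.9, 4.5, 97.5]
ee_rot: [-179.9, 0.0, 85.4]
force: [-1.6, -0.3, 1.4]
gripper_width: 14.2
gripper_force: 2.1
t 42.65 Fx -1.6 Fz 1.4 X -89.42 Y 0.39 z 97.5 tilt -0.06 yaw 85.39 out 60.50
```

```bash

python3 -m jog '{"jaw":[12,12,12,12,12,12,12,12,12,12],"slide":[[0,0,0],[0,0,0],[0,0,0],[0,-0.05,0],[0,-0.1,0],[0,-0.1,0],[0,-0.1,0],[0,-0.1,0],[0,-0.1,0],[0,-0.1,0]],"spin":[0,0,0,0,0,0,0,0,0,0]}' 20 | egrep 'force|width'; python3 chk.py 15 &&
python3 -m jog '{"jaw":[12,12,12,12,12,12,12,12,12,12],"slide":[[0,-0.14,0],[0,-0.15,0],[0,-0.15,0],[0,-0.15,0],[0,-0.15,0],[0,-0.15,0],[0,-0.15,0],[0,-0.15,0],[0,-0.13,0],[0,-0.08,0]],"spin":[0,0,0,0,0,0,0,0,0,0]}' | egrep 'force|width'; python3 chk.py 99
```

```text
force: [0.7, 0.1, -1.1]
gripper_width: 13.6
gripper_force: 20.0
t 43.65 Fx 0.6 Fz -1.1 X -108.89 Y 0.48 z 97.5 tilt -0.02 yaw 85.40 out 79.91
force: [0.4, -0.4, -2.3]
gripper_width: 13.8
gripper_force: 20.0
t 44.65 Fx 0.4 Fz -2.3 X -150.98 Y 0.52 z 97.6 tilt -0.01 yaw 85.40 out 122.00
```

```bash

python3 -m jog '{"jaw":[14,16,30,60,60,60,60,60],"slide":[[0,0,0],[0,0,0],[0,0,0],[0,0,0],[0,0,0],[0,0,0],[0,0,-0.3],[0,0,-0.5]],"spin":[0,0,0,0,0,0,0,0]}' | egrep 'force|width'
python3 -m jog '{"jaw":[60,60,60,60,60,60],"slide":[[0,0,-0.8],[0,0,-0.9],[0,0,-0.9],[0,0,-0.5],[0,0,0],[0,0,0]],"spin":[0,0,0,0,0,0]}' | egrep 'pos|force|width'
python3 - <<'E'
from meas import *
a=env.grab_frame("top");b=env.grab_frame("scene")
c=np.hstack([cv2.resize(a[110:230,190:350],(400,300)),cv2.resize(b[130:265,150:330],(400,300))]);cv2.imwrite("pics/end.png",c[:,:,::-1])
E
```

```text
force: [-0.2, -0.5, 0.4]
gripper_width: 58.8
gripper_force: 0.0
ee_pos: [486.8, 9.5, 214.6]
force: [-0.4, -0.5, -0.1]
gripper_width: 59.9
gripper_force: 0.0
```

View pics/end.png

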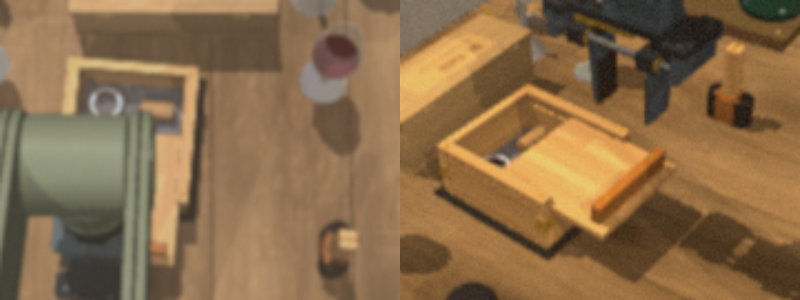

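The lid is about half open and level (batten at (630,185) in the right-hand view), the mallet stands upright, and the gripper is clear.

```bash
python3 -c "
from workcell import env
print(env.job_done())"
```

```text
the job is handed in; nothing more can be done
None
```

The lid was walked loose with light taps and drawn about half way open (roughly 78 mm) in its grooves. The mallet is back on its head on the counter and nothing else appeared to have moved; the job is handed in, though the verdict was not shown.

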